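# Put the porcelain cover back on the paint palette

### The arm

A 6-joint arm with a two-finger parallel gripper is mounted at the origin on the work surface. World frame = base frame: x ahead of the robot, y to its left, z up, the work surface at z = 0. Lengths are in m, angles in rad, forces in N, time in s.
With the tool pointing down it reaches from about 0.4 to 0.925 m from the base axis. Payload 3.4 kg.
Tool frame: the origin (TCP) lies at the very end of the fingers, on their centre line; the grasp point (between the pads) lies 19 mm behind it; z points along the fingers, y is the direction in which the jaws open and shut (so a half turn about z gives the same grasp; the last joint's range is limited). The gripper opens to 85 mm and grips with 20 to 120 N. Pads are 22 mm wide; open, the fingers measure 114 mm over their backs; the gripper's body (76 mm by 85 mm) begins 54 mm behind the grasp point. The pads swing forward as they close: fully open they stand 13 mm farther back than shut.
Start: joints at [1.079, 0.307, 1.506, -0, 1.328, -0.073], TCP at [0.234, 0.525, 0.231] pointing down, gripper open.
Joint ranges: [-3.12, 3.12], [-1.05, 2.28], [0.14, 2.33], [-1.42, 4.57], [0.1, 2.73], [-2.68, 2.68]. Speed limits (rad/s): [2.57, 2.57, 3.14, 3.14, 3.14, 3.14].

### API

Orientations are given as [roll, pitch, yaw] about the fixed x, y, z axes, in that order (R = Rz(yaw) Ry(pitch) Rx(roll)).
In Python, from rig import bot gives the robot as it stands.
- The arm moves only by the tool move_arm, never from a script. Its argument "commands" is a list of rows, each a list of 7 numbers: the gripper's target within -1 to 1 (fully open at 1, half-way at 0, shut at -1), then the shift along the tool's x, y, z in mm, then the turn, a rotation vector about the tool's x, y, z in degrees. In form: [[hand, x, y, z, wx, wy, wz], ...]. A call has exactly 10 rows; each row is the pose to reach, as a shift and turn from the pose measured when the call began, along the tool's axes at that moment; what a row does not reach only later rows make up. A row lasts 1/10 s, in which the tool goes at most 50 mm and 8.59 degrees, less where a joint would pass 70% of its speed; a pose out of reach is approached as far as the arm can. A call with a gripper value outside its range is refused whole. The fingers move at their own pace and stop on an object; "newtons" is the grip in N (left out, the last holds). Time passes only in rows, so rows that repeat a pose let the fingers close, or fill a call up. It gives the time, the measured TCP pose, the force and the opening at its end, in the units of the state.
- bot.observe(): the state, without advancing time (a new reading comes with each control period).
- bot.read_camera(name): name is "scene" or "top" or "wrist"; returns the picture (420x560x3 uint8, blue, green, red); there is no depth.
- bot.camera_params(name): a dict with "mtx" (3x3 intrinsics, pixels), "extrinsics" (4x4, takes a point from camera to world coordinates). Camera axes: x right, y down, z forward; pixel columns grow to the right and rows downward; lengths in m; the calibration is good to about 2 mm. A picture is of the moment at which its call begins: read the wrist's pose just before it. camera_params takes no time and is no camera call; for the wrist camera it gives the pose at the moment of the call.
- bot.sign_off(): hands the job in, once; it reports no verdict.
The state is a dict: "clock": time; "qpos": joint angles; "joint_vel": joint speeds; "joint_efforts": joint torques, N m; "tcp_pos": TCP position; "eef_rot": TCP orientation; "contact_force": force on the tool from outside, world axes, zero at the start; "wrist_torque": the same for the moment, N m; "width": finger opening in m.
Only numpy, scipy, OpenCV 4.12 (cv2) and the standard library are available. Lean on these libraries where they do the work, as an engineer would, in place of code of your own. Each camera call takes 0.05 s, during which the arm holds its last target.

### The job

The round white palette's flat porcelain cover has been left leaning against it, its lower edge on the table. Work it up over the rim and across until it drops into its seat and lies level all round, without shoving the palette along; it is porcelain, so push gently, and leave the little bottle and the paint tube beside it where they are.

Things in the scene. Friction and masses are not known exactly. Their poses are not given: they have to be found in the camera images.
- palette: round white porcelain palette with seven wells inside, loose on the table, about 0.7 kg, 158 mm across at the rim, 140 mm at the foot. Inside the rim, 5 mm below its top, runs a flat ledge 12 mm wide: the cover's seat. Origin: centre of its underside; z up; its -x axis points to the side where the cover leans at the start
- cover: flat round white porcelain cover, no knob, 141 mm across, 9.5 mm thick, lower edge chamfered 2.5 mm, about 0.33 kg; too wide to grip across. Origin: centre of its underside; z out of its upper face. At the start it slopes 20 degrees: low edge on the table, underside on the palette's rim, origin 110 mm from the palette's axis and 24 mm up
- rim (a point): centre of the palette's mouth at rim height, 36 mm above the table. Mouth 144 mm across inside, rim wall 7 mm thick. Pushed toward the palette the cover slides up over the rim, steepening while its low edge is held down by the pusher's friction; with its centre inside the rim (under 79 mm from the axis) and the low edge let go or raised, it tips flat on the rim top and can be slid on
- seat (a point): centre of the seat, at ledge height, 31 mm up: where the cover's origin belongs. Within about 10 mm of centre the cover's leading edge dips onto the ledge, the other side still on the rim; slid on till centred it drops in, 1.5 mm play all round, its top 4.5 mm above the rim. 2 to 3 N slide it; past centre, some 5 N shove the palette along. It may hang tilted on one side and need pressing there
- dye_bottle: small brown glass bottle with a white cap, 42 mm across, 75 mm tall, standing near the palette; to be left alone. Origin: centre of its underside
- tube_a: metal paint tube lying near the palette, 100 mm long, 21 mm high; to be left alone. Origin: about its middle, on the table; x along it
Things that resemble listed ones, but are neither listed nor needed, are in the scene too. Leave any black look-alike of the cover alone. What is shaped like the palette but black is not meant.

How it is judged:
At the end, for the whole second after the job is handed in: the cover lies in the palette's seat: centre within 4 mm of the seat's centre, underside within 2 mm of the ledge, level within 0.02 rad, right side up, at rest; the palette stands upright within 8 mm of where it stood (horizontal distance between cover and seat below 0.004 m and z of cover in the frame of seat between -0.003 and 0.002 m and angle between each of cover, palette's own z axis and vertical below 0.02 rad and distance of palette from where it was at the start of the episode below 0.008 m and linear speed of cover below 0.01 m/s); the robot touches nothing.
It fails at once if the palette is shoved more than 8 mm from its spot (distance of palette from where it was at the start of the episode above 0.008 m).
It fails at once if the cover is pushed harder than 60 N (contact force between any of the fingers, the arm and cover above 60 N).
It fails at once if the bottle or the paint tube beside the palette is moved more than 15 mm (distance of any of dye_bottle, tube_a from where it was at the start of the episode above 0.015 m).
It also fails if it takes over 72 s, if anything falls off the work surface, if the arm or the gripper's body presses on something with over 40 N, if the wrist force passes 120 N, or if a joint passes its speed limit or range.

## Working session

There is one attempt and no reset: what is moved stays moved. The work goes in short steps, Python scripts to look and compute and a tool call to move; the robot and the scene stay as the last step left them, time stands still between calls to the robot, and variables do not carry over. Pictures are saved under pics/ and viewed, and the job is handed in when it is done.

Besides the shell and the picture viewer there is one more tool, called after "Emit:" as name(argument=value, ...), one argument or row to a line, values as JSON. move_arm: Moves the arm, as the interface text tells. Its arguments: {"type":"object","properties":{"commands":{"type":"array"},"newtons":{"type":"number"}},"required":["commands"]}

```bash
ls; mkdir -p pics; python3 - <<'E'
from rig import bot
import cv2
s=bot.observe();print(s)
for n in("scene","top","wrist"):
    p=bot.camera_params(n);print(n,p)
    cv2.imwrite(f"pics/a_{n}.png",bot.read_camera(n))
E
```

```text
pics
{'clock': 0.0, 'qpos': array([ 1.07852551e+00,  3.07592272e-01,  1.50768171e+00,  1.91251697e-05,
        1.32838530e+00, -7.35583427e-02]), 'joint_vel': array([-0.00028818,  0.00025801, -0.0022234 ,  0.0007614 , -0.00045533,
       -0.00108227]), 'joint_efforts': array([-1.75415007e-04, -4.57545555e+01, -2.51920438e+01, -2.12155478e-04,
        1.31106935e-02, -1.55464654e-06]), 'tcp_pos': array([0.23350273, 0.52469129, 0.23036686]), 'eef_rot': array([-3.13953297e+00, -1.70387136e-04,  2.72287539e+00]), 'contact_force': array([-0.70570474, -0.26435203, -0.81481534]), 'wrist_torque': array([ 0.06981776, -0.0198349 ,  0.00421314]), 'width': 0.0855119084407777}
scene {'mtx': array([[449.0735116 ,   0.        , 276.50055747],
       [  0.        , 449.0735116 , 206.67551172],
       [  0.        ,   0.        ,   1.        ]]), 'extrinsics': array([[ 0.68898649,  0.40672755, -0.59989192,  1.16903992],
       [ 0.72445922, -0.36207755,  0.58656515, -0.63451109],
       [ 0.02136481, -0.8387327 , -0.54412407,  0.66784908],
       [ 0.        ,  0.        ,  0.        ,  1.        ]])
[... 157 characters left out ...]
       ]]), 'extrinsics': array([[-0.01872667, -0.9970015 ,  0.07508206,  0.44991351],
       [-0.99954877,  0.01690468, -0.0248292 ,  0.02484603],
       [ 0.02348551, -0.07551315, -0.99686819,  0.88260008],
       [ 0.        ,  0.        ,  0.        ,  1.        ]])}
wrist {'mtx': array([[322.35985592,   0.        , 273.74434636],
       [  0.        , 322.35985592, 213.95333235],
       [  0.        ,   0.        ,   1.        ]]), 'extrinsics': array([[ 0.40562742,  0.86905337,  0.28321836,  0.16096785],
       [ 0.9140352 , -0.38482901, -0.12824308,  0.55743063],
       [-0.00245944,  0.31089046, -0.95044257,  0.37328894],
       [ 0.        ,  0.        ,  0.        ,  1.        ]])}
```

View pics/a_scene.png

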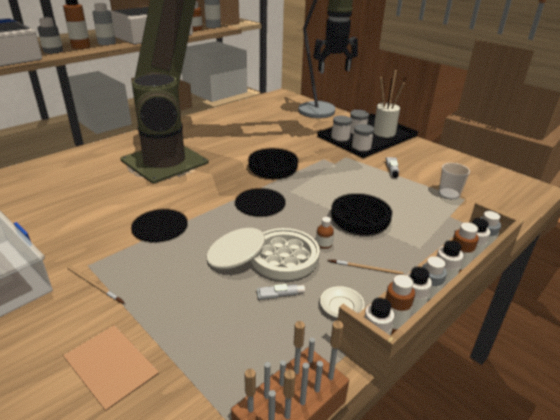

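View pics/a_top.png

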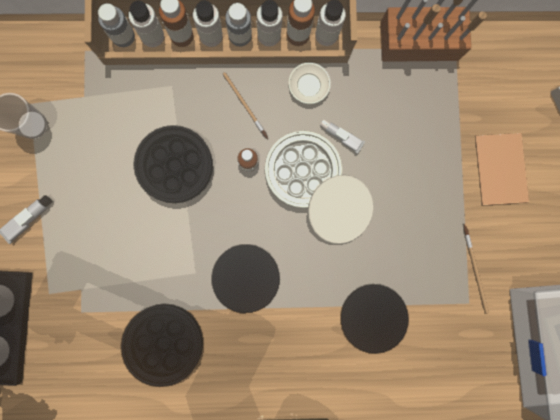

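View pics/a_wrist.png

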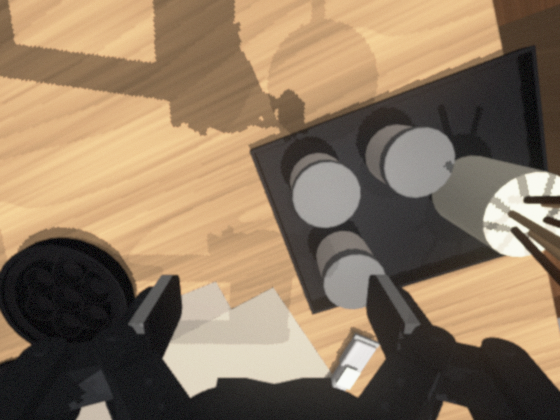

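The top view shows the palette at about (303,170) and the cover leaning on it at (341,209). The bottle is at (248,158) and the tube at (341,136). The scene view agrees. Next I'll measure these positions.

```bash
cat > h.py <<'E'
import numpy as np,cv2
from scipy.optimize import least_squares
from rig import bot
def proj(uv,P,z):
    uv=np.atleast_2d(uv).astype(float);K=P["mtx"];T=P["extrinsics"]
    d=np.c_[(uv-K[:2,2])/np.diag(K)[:2],np.ones(len(uv))]@T[:3,:3].T
    o=T[:3,3];return o+d*((z-o[2])/d[:,2])[:,None]
def pix(p,P):
    K=P["mtx"];T=P["extrinsics"];c=(np.atleast_2d(p)-T[:3,3])@T[:3,:3]
    return c[:,:2]/c[:,2:]*np.diag(K)[:2]+K[:2,2]
def fitc(p,R=None):
    c0=p[:,:2].mean(0)
    if R: f=lambda q:np.hypot(*(p[:,:2]-q).T)-R; s=least_squares(f,c0,loss='soft_l1',f_scale=.001)
    else: f=lambda q:np.hypot(*(p[:,:2]-q[:2]).T)-q[2]; s=least_squares(f,[*c0,.07],loss='soft_l1',f_scale=.001)
    return s.x,np.sqrt(np.mean(f(s.x)**2))
E
python3 - <<'E'
import cv2,numpy as np
im=cv2.imread("pics/a_top.png");print(im[209,341],im[170,270],im[205,303],im[230,270],im[120,300])
c=im[60:270,220:400]
cv2.imwrite("pics/b1.png",cv2.resize(c,None,fx=2.8,fy=2.8,interpolation=cv2.INTER_CUBIC)[:600])
hsv=cv2.cvtColor(im,cv2.COLOR_BGR2HSV)
for y,x in[(209,341),(190,330),(230,350),(172,268),(150,320),(205,300),(230,270),(138,345)]:print(y,x,hsv[y,x])
E
```

```text
[191 212 216] [216 222 218] [211 222 219] [158 174 184] [157 174 184]
209 341 [ 25  30 216]
190 330 [ 24  31 217]
230 350 [ 24  30 216]
172 268 [ 30  21 205]
150 320 [ 24  24 150]
205 300 [ 40  10 224]
230 270 [ 18  36 184]
138 345 [ 48   6 221]
```

View pics/b1.png

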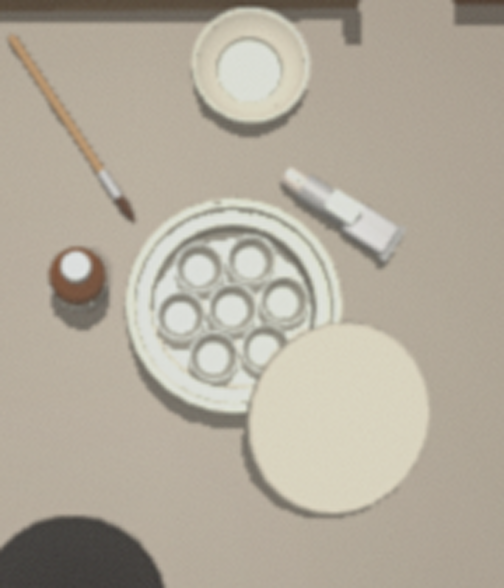

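```bash
cat >> h.py <<'E'
def masks(im):
    hsv=cv2.cvtColor(cv2.GaussianBlur(im,(3,3),0),cv2.COLOR_BGR2HSV)
    H,S,V=cv2.split(hsv)
    w=((V>197)).astype(np.uint8)
    cov=((V>200)&(S>=25)).astype(np.uint8)
    cov=cv2.morphologyEx(cov,cv2.MORPH_OPEN,np.ones((5,5)))
    return w,cov
def big(m,near=None):
    cs,_=cv2.findContours(m,cv2.RETR_EXTERNAL,cv2.CHAIN_APPROX_NONE)
    return max(cs,key=cv2.contourArea)[:,0]
E
python3 - <<'E'
from h import *
im=cv2.imread("pics/a_top.png");P=bot.camera_params("top")
w,cov=masks(im)
roi=np.zeros_like(w);roi[120:260,255:390]=1
cc=big(cov*roi);e=cv2.fitEllipse(cc);print("cover",e)
ct=proj(e[0],P,.033)[0];print(ct)
wc=big(w*roi);D=np.hypot(*(wc-np.array(e[0])).T)
pp=wc[(D>38)&(np.hypot(*(wc-[303,170]).T)<42)]
q=proj(pp,P,.036)
print(fitc(q),fitc(q,.079))
c=fitc(q,.079)[0];d=c-ct[:2];print("dist",np.hypot(*d),"dir",np.degrees(np.arctan2(d[1],d[0])))
v=im.copy()
for p in pp:v[p[1],p[0]]=(0,0,255)
for p in cc:v[p[1],p[0]]=(255,0,0)
cv2.imwrite("pics/b2.png",cv2.resize(v[110:270,240:400],None,fx=3.5,fy=3.5,interpolation=0))
print("bottle",proj([247,155],P,.075),"tube",proj([[323,124],[360,148]],P,.01))
E
```

```text
cover ((340.806884765625, 208.51014709472656), (61.1267204284668, 66.67256927490234), 24.95820426940918)
[ 0.52610506 -0.13253113  0.033     ]
(array([ 0.60825395, -0.05618772,  0.07508697]), np.float64(0.0037318138737468575)) (array([ 0.60427736, -0.05727749]), np.float64(0.00485081989104954))
dist 0.10850815107679987 dir 43.910180271430605
bottle [[0.62923822 0.05419045 0.075     ]] tube [[ 0.70783383 -0.10457179  0.01      ]
 [ 0.65539966 -0.18130264  0.01      ]]
```

View pics/b2.png

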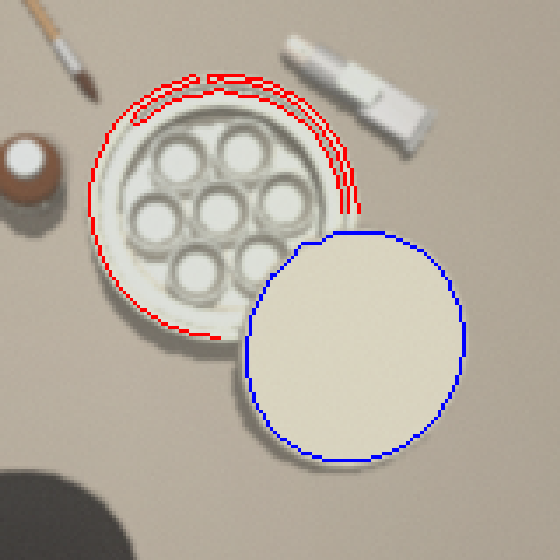

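```bash
python3 - <<'E'
from h import *
im=cv2.imread("pics/a_top.png");P=bot.camera_params("top")
w,cov=masks(im)
roi=np.zeros_like(w);roi[120:260,255:390]=1
w=cv2.morphologyEx(w*roi,cv2.MORPH_CLOSE,np.ones((7,7)))
w=w*(cv2.circle(np.zeros_like(w),(303,170),42,1,-1))
cc=big(cov*roi);e=cv2.fitEllipse(cc)
wc=big(w);wc=cv2.convexHull(wc)[:,0]
# interpolate none; keep points outside cover
D=np.hypot(*(wc-np.array(e[0])).T);pp=wc[(D>38)&(np.hypot(*(wc-[303,170]).T)<41)]
q=proj(pp,P,.036);print(len(pp),fitc(q),fitc(q,.079))
c,_=fitc(q,.079)
# cover fit: exclude points near palette boundary; project to the tilted plane
for it in range(2):
  ct=proj(e[0],P,.033)[0]; d=c-ct[:2]; a=np.arctan2(d[1],d[0]);print(np.hypot(*d),np.degrees(a),ct)
# tilted plane fit
u=d/np.hypot(*d);n=np.array([-u[0]*np.sin(.349),-u[1]*np.sin(.349),np.cos(.349)])
p0=np.array([*(c-u*.1132),.0329])
T=P["extrinsics"];r=proj(cc,P,0)-T[:3,3];t=((p0-T[:3,3])@n)/(r@n);X=T[:3,3]+r*t[:,None]
ex=np.array([u[0]*np.cos(.349),u[1]*np.cos(.349),np.sin(.349)]);ey=np.cross(n,ex)
Y=np.c_[(X-p0)@ex,(X-p0)@ey];print("offset in plane from nominal",fitc(Y),fitc(Y,.0705))
v=cv2.resize(im[110:270,240:400],None,fx=3.5,fy=3.5,interpolation=2)
th=np.linspace(0,6.28,200)
pr=pix(np.c_[c[0]+.079*np.cos(th),c[1]+.079*np.sin(th),0*th+.036],P)
pc=pix(p0+.0705*(np.cos(th)[:,None]*ex+np.sin(th)[:,None]*ey),P)
for k,col in((pr,(0,0,255)),(pc,(255,0,0))):cv2.polylines(v,[((k-[240,110]+.5)*3.5).astype(np.int32)],True,col,1)
cv2.imwrite("pics/b3.png",v)
E
```

```text
26 (array([ 0.61005895, -0.05779319,  0.07780057]), np.float64(0.0004104616671871171)) (array([ 0.60906073, -0.05849839]), np.float64(0.0010214393089019258))
0.11118673421585698 41.746912048127896 [ 0.52610506 -0.13253113  0.033     ]
0.11118673421585698 41.746912048127896 [ 0.52610506 -0.13253113  0.033     ]
offset in plane from nominal (array([ 0.00047845, -0.00023685,  0.06761581]), np.float64(0.0007660681818080098)) (array([ 0.00035288, -0.00076858]), np.float64(0.002974332261527981))
```

View pics/b3.png

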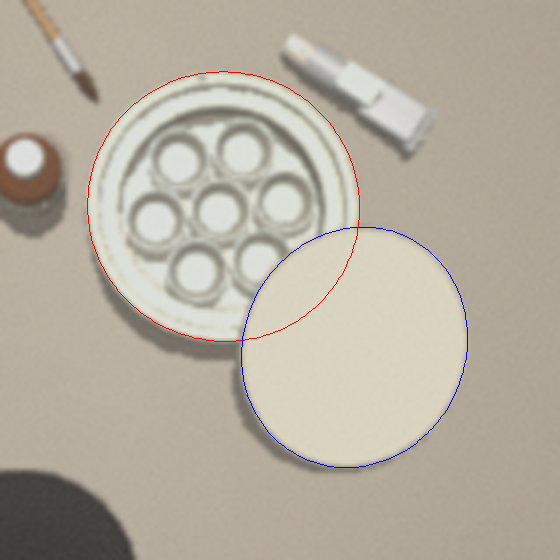

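```bash
cat >> h.py <<'E'
from scipy.spatial.transform import Rotation as Ro
PC=np.array([.6095,-.058]);A=np.radians(41.7);U=np.array([np.cos(A),np.sin(A)])
def st(): 
    s=bot.observe();R=Ro.from_euler('xyz',s["eef_rot"]);d=s["tcp_pos"][:2]-PC
    print("t",round(s["clock"],2),"tcp",s["tcp_pos"].round(4),"rpy",np.degrees(s["eef_rot"]).round(1),"r",round(-d@U*1e3,1),"lat",round((U[0]*d[1]-U[1]*d[0])*1e3,1),"F",s["contact_force"].round(1),"w",s["width"].round(4));return s,R
def go(p,yaw,pitchtilt=0):
    s,R=st();Rt=Ro.from_euler('xyz',[np.pi,0,np.radians(yaw)])
    print("shift mm",(R.inv().apply(np.array(p)-s["tcp_pos"])*1e3).round(1),"turn",np.degrees((R.inv()*Rt).as_rotvec()).round(1))
def gor(r,z,lat=0): go([*(PC-r*U+lat*np.array([-U[1],U[0]])),z],41.7)
E
python3 -c "
from h import *
go([.45,.17,.2],86)"
```

```text
Traceback (most recent call last):
  File "h.py", line 32, in go
    s,R=st();Rt=Ro.from_euler('xyz',[np.pi,0,np.radians(yaw)])
        ~~^^
  File "h.py", line 30, in st
    print("t",round(s["clock"],2),"tcp",s["tcp_pos"].round(4),"rpy",np.degrees(s["eef_rot"]).round(1),"r",round(-d@U*1e3,1),"lat",round((U[0]*d[1]-U[1]*d[0])*1e3,1),"F",s["contact_force"].round(1),"w",s["width"].round(4));return s,R
                                                                                                                                                                                                         ^^^^^^^^^^^^^^^^
AttributeError: 'float' object has no attribute 'round'
```

```bash
sed -i 's/s\["width"\].round(4)/round(float(s["width"]),4)/' h.py
python3 -c "
from h import *
go([.45,.17,.2],86)"
```

```text
t 0.15 tcp [0.2336 0.5248 0.2306] rpy [-179.9   -0.   156. ] r -107.1 lat 685.2 F [-0.3  0.2  0.3] w 0.0852
shift mm [-342.  -236.1   30.9] turn [-0.1  0.  70. ]
```

Emit:
move_arm(
  commands=[
    [0,-342,-236,30,0,0,70],
    [0,-342,-236,30,0,0,70],
    [0,-342,-236,30,0,0,70],
    [0,-342,-236,30,0,0,70],
    [0,-342,-236,30,0,0,70],
    [0,-342,-236,30,0,0,70],
    [0,-342,-236,30,0,0,70],
    [0,-342,-236,30,0,0,70],
    [0,-342,-236,30,0,0,70],
    [0,-342,-236,30,0,0,70],
  ],
)

```text
clock: 1.15
tcp_pos: [0.4512, 0.1677, 0.2005]
eef_rot: [-3.141, 0.002, 1.497]
contact_force: [-0.6, -0.3, 0.6]
width: 0.0429
```

```bash
python3 -c "
from h import *
gor(.225,.1)"
```

```text
t 1.15 tcp [0.4512 0.1677 0.2005] rpy [-1.799e+02  1.000e-01  8.570e+01] r -32.0 lat 273.8 F [-0.6 -0.3  0.6] w 0.0429
shift mm [-374.9   18.2  101.3] turn [-0.   0.1 44. ]
```

Emit:
move_arm(
  commands=[
    [0,-375,18,50,0,0,44],
    [0,-375,18,50,0,0,44],
    [0,-375,18,50,0,0,44],
    [0,-375,18,60,0,0,44],
    [0,-375,18,70,0,0,44],
    [0,-375,18,80,0,0,44],
    [0,-375,18,90,0,0,44],
    [0,-375,18,101,0,0,44],
    [0,-375,18,101,0,0,44],
    [0,-375,18,101,0,0,44],
  ],
)

```text
clock: 2.15
tcp_pos: [0.4406, -0.207, 0.0995]
eef_rot: [-3.139, 0.002, 0.727]
contact_force: [-0.5, 1.4, 0.6]
width: 0.0424
```

```bash
python3 -c "
from h import *
gor(.205,.006)
for n in ('wrist','top'): cv2.imwrite(f'pics/c_{n}.png',bot.read_camera(n))"
```

```text
t 2.15 tcp [ 0.4406 -0.207   0.0995] rpy [-1.799e+02  1.000e-01  4.170e+01] r 225.2 lat 1.1 F [-0.5  1.4  0.6] w 0.0424
shift mm [20.4  1.3 93.4] turn [-0.1  0.1 -0. ]
```

View pics/c_wrist.png

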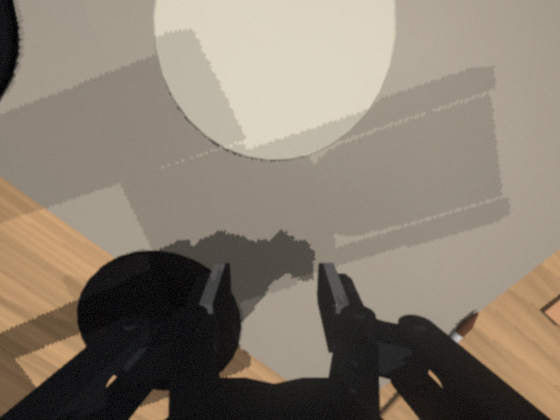

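View pics/c_top.png

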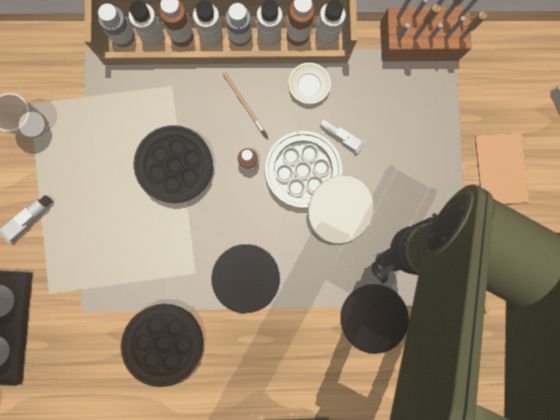

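```bash
python3 -c "
from h import *
P=bot.camera_params('top');X=proj([[375,318],[375,284],[341,318]],P,.0095)[:,:2]-PC
print(-X@U, -X[:,0]*U[1]+X[:,1]*U[0])"
```

```text
[0.32398079 0.27425926 0.27636981] [0.09823371 0.0505257  0.14930262]
```

Emit:
move_arm(
  commands=[
    [0,10,1,30,0,0,0],
    [0,20,1,60,0,0,0],
    [0,20,1,75,0,0,0],
    [0,20,1,82,0,0,0],
    [0,20,1,87,0,0,0],
    [0,20,1,91,0,0,0],
    [0,20,1,94,0,0,0],
    [0,20,1,95,0,0,0],
    [0,20,1,95,0,0,0],
    [0,20,1,95,0,0,0],
  ],
)

```text
clock: 3.25
tcp_pos: [0.457, -0.1941, 0.0059]
eef_rot: [3.141, 0.001, 0.73]
contact_force: [-0.6, 0.3, -0.4]
width: 0.0427
```

```bash
python3 -c "
from h import *
gor(.187,.004)
for n in ('wrist','scene'): cv2.imwrite(f'pics/d_{n}.png',bot.read_camera(n))"
```

```text
t 3.25 tcp [ 0.457  -0.1941  0.0059] rpy [1.799e+02 1.000e-01 4.180e+01] r 204.4 lat -0.1 F [-0.6  0.3 -0.4] w 0.0427
shift mm [17.4 -0.1  1.9] turn [0.1 0.1 0.1]
```

View pics/d_wrist.png

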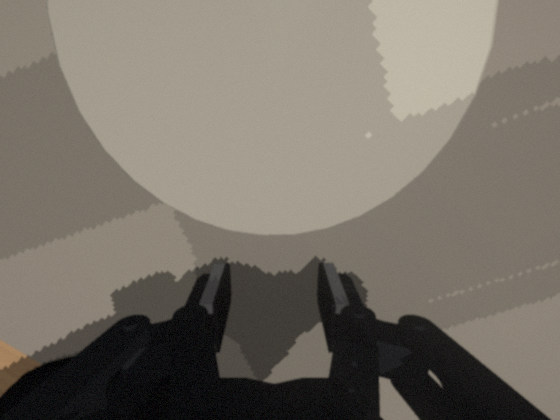

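View pics/d_scene.png

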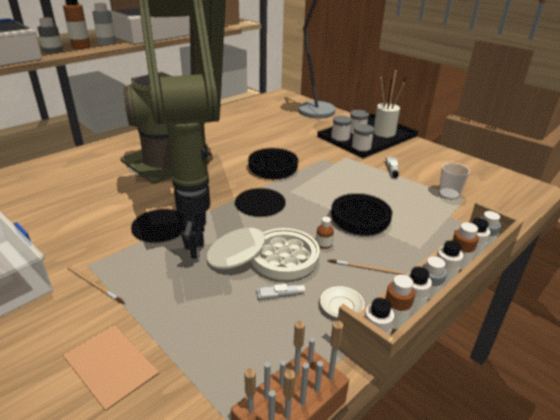

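Emit:
move_arm(
  commands=[
    [0,4,0,1,0,0,0],
    [0,8,0,2,0,0,0],
    [0,12,0,2,0,0,0],
    [0,15,0,2,0,0,0],
    [0,17,0,2,0,0,0],
    [0,19,0,2,0,0,0],
    [0,21,0,2,0,0,0],
    [0,23,0,2,0,0,0],
    [0,25,0,2,0,0,0],
    [0,27,0,2,0,0,0],
  ],
)

```text
clock: 4.35
tcp_pos: [0.4769, -0.1759, 0.0038]
eef_rot: [3.141, 0.002, 0.73]
contact_force: [-1.4, -1.7, 0.4]
width: 0.0423
```

```bash
cat >> h.py <<'E'
def palrim(im,near=(303,170)):
    # fit rim from the sides away from the cover: bright points, ring nearest nominal
    P=bot.camera_params("top");w,_=masks(im)
    m=cv2.circle(np.zeros_like(w),near,48,1,-1)
    w=cv2.morphologyEx(w*m,cv2.MORPH_CLOSE,np.ones((7,7)))
    wc=cv2.convexHull(big(w))[:,0]
    q=proj(wc,P,.036)[:,:2]-PC
    k=(np.abs(np.hypot(*q.T)-.0785)<.008)&((q@U)>.01)
    f=fitc(q[k]+PC,.079);print("rim n",k.sum(),"shift mm",((f[0]-PC)*1e3).round(2),"rms",round(f[1]*1e3,2));return f[0]
E
python3 -c "
from h import *
st()
for n in ('wrist','top'): cv2.imwrite(f'pics/e_{n}.png',bot.read_camera(n))
palrim(cv2.imread('pics/a_top.png'));palrim(cv2.imread('pics/c_top.png'));palrim(cv2.imread('pics/e_top.png'))"
```

```text
t 4.35 tcp [ 0.4769 -0.1759  0.0038] rpy [1.80e+02 1.00e-01 4.18e+01] r 177.4 lat 0.2 F [-1.4 -1.7  0.4] w 0.0423
rim n 18 shift mm [-0.66 -0.55] rms 0.81h.py:12: RuntimeWarning: Mean of empty slice.
  c0=p[:,:2].mean(0)
  ret = um.true_divide(
Traceback (most recent call last):
  File "h.py", line 43, in palrim
    f=fitc(q[k]+PC,.079);print("rim n",k.sum(),"shift mm",((f[0]-PC)*1e3).round(2),"rms",round(f[1]*1e3,2));return f[0]
  File "h.py", line 13, in fitc
    if R: f=lambda q:np.hypot(*(p[:,:2]-q).T)-R; s=least_squares(f,c0,loss='soft_l1',f_scale=.001)
                                                   ~~~~~~~~~~~~~^^^^^^^^^^^^^^^^^^^^^^^^^^^^^^^^^^
ValueError: Initial guess is outside of provided bounds
```

View pics/e_wrist.png

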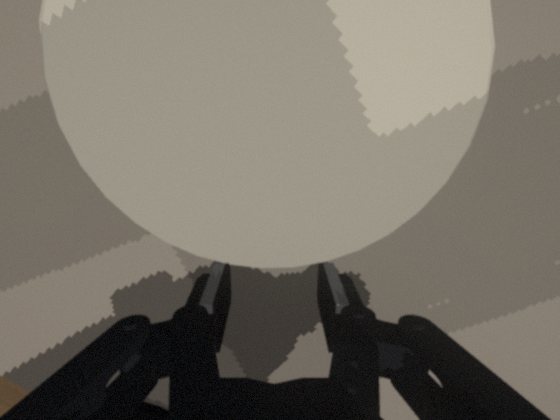

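View pics/e_top.png

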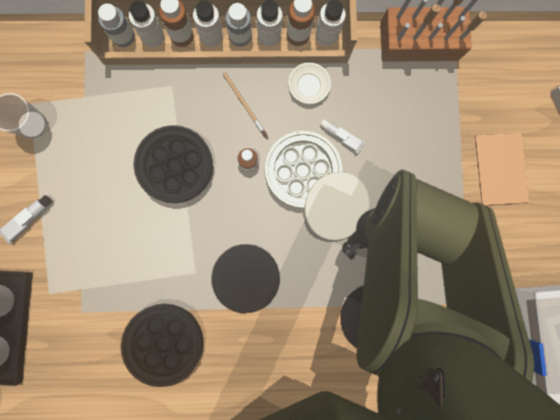

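```bash
cat >> h.py <<'E'
def palrim(im,near=(303,170)):
    P=bot.camera_params("top");V=cv2.cvtColor(im,cv2.COLOR_BGR2HSV)[...,2]
    t=np.median(V[195:225,215:245]);t2=np.median(V[120:130,255:270])
    w=(cv2.GaussianBlur(V,(3,3),0)>t2+14).astype(np.uint8)
    m=cv2.circle(np.zeros_like(w),near,44,1,-1)
    w=cv2.morphologyEx(w*m,cv2.MORPH_CLOSE,np.ones((7,7)))
    wc=cv2.convexHull(big(w))[:,0]
    q=proj(wc,P,.036)[:,:2]-PC
    k=(np.abs(np.hypot(*q.T)-.0785)<.008)&((q@U)>.01)
    f=fitc(q[k]+PC,.079);print("table",t,t2,"rim n",k.sum(),"shift mm",((f[0]-PC)*1e3).round(2),"rms",round(f[1]*1e3,2));return f[0]
E
python3 -c "
from h import *
for n in 'ace':palrim(cv2.imread(f'pics/{n}_top.png'))"
```

```text
table 183.0 185.0 rim n 19 shift mm [-1.08 -0.57] rms 0.87
table 206.0 208.0 rim n 18 shift mm [-1.45 -1.02] rms 0.81
table 207.0 209.0 rim n 18 shift mm [-1.45 -1.06] rms 0.8
```

Emit:
move_arm(
  commands=[
    [0,2,0,0,0,0,0],
    [0,4,0,0,0,0,0],
    [0,6,0,0,0,0,0],
    [0,8,0,0,0,0,0],
    [0,10,0,0,0,0,0],
    [0,12,0,0,0,0,0],
    [0,14,0,0,0,0,0],
    [0,16,0,0,0,0,0],
    [0,18,0,0,0,0,0],
    [0,20,0,0,0,0,0],
  ],
)

```text
clock: 5.45
tcp_pos: [0.4922, -0.1623, 0.0038]
eef_rot: [3.141, 0.001, 0.73]
contact_force: [-2.3, -2.3, 0.8]
width: 0.0426
```

```bash
cat > look.sh <<'E'
python3 -c "
from h import *
st()
for n in ('wrist','top','scene'): cv2.imwrite('pics/$1_'+n+'.png',bot.read_camera(n))
a=cv2.imread('pics/$1_top.png');palrim(a)
b=cv2.imread('pics/$1_scene.png');
x=cv2.resize(a[110:270,230:420],(475,400));y=cv2.resize(b[180:320,150:350],(571,400))
cv2.imwrite('pics/$1_m.png',np.hstack([x[:,:],y])[:,:800] if 0 else cv2.resize(np.hstack([x,y]),(798,305)))"
E
bash look.sh f
```

```text
t 5.45 tcp [ 0.4922 -0.1623  0.0038] rpy [1.80e+02 1.00e-01 4.18e+01] r 157.0 lat 0.1 F [-2.3 -2.3  0.8] w 0.0426
table 211.0 213.0 rim n 19 shift mm [-1.82 -1.35] rms 1.04
```

View pics/f_m.png

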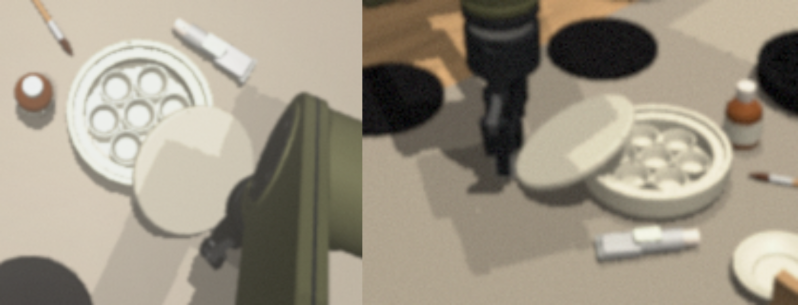

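View pics/f_wrist.png

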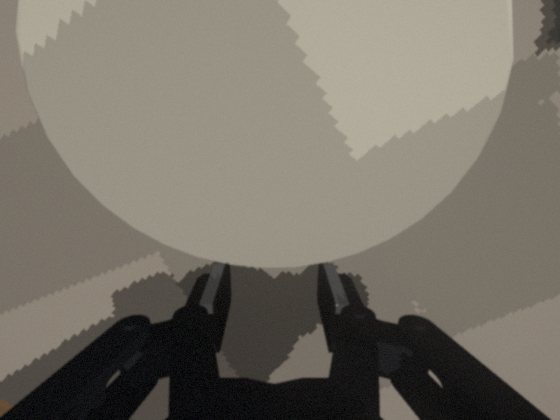

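Emit:
move_arm(
  commands=[
    [0,2,0,0,0,0,0],
    [0,4,0,0,0,0,0],
    [0,6,0,0,0,0,0],
    [0,7,0,0,0,0,0],
    [0,8,0,0,0,0,0],
    [0,9,0,0,0,0,0],
    [0,10,0,0,0,0,0],
    [0,11,0,0,0,0,0],
    [0,12,0,0,0,0,0],
    [0,12,0,0,0,0,0],
  ],
)

```text
clock: 6.6
tcp_pos: [0.5015, -0.1542, 0.0038]
eef_rot: [3.141, 0.001, 0.73]
contact_force: [-3.1, -2.4, 2.2]
width: 0.0428
```

```bash
bash look.sh g
```

```text
t 6.6 tcp [ 0.5015 -0.1542  0.0038] rpy [1.799e+02 1.000e-01 4.180e+01] r 144.6 lat 0.0 F [-3.1 -2.4  2.2] w 0.0428
table 213.0 215.0 rim n 18 shift mm [-2.06 -1.2 ] rms 0.91
```

View pics/g_m.png

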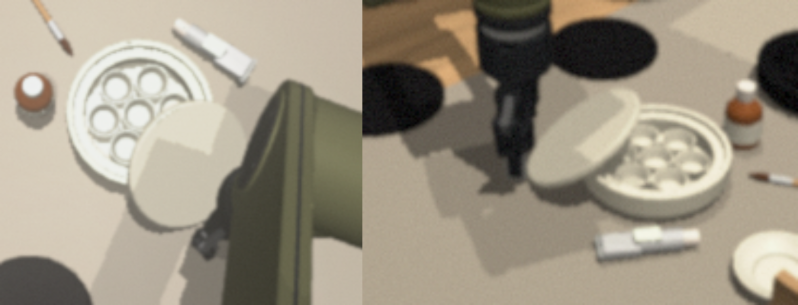

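View pics/g_wrist.png

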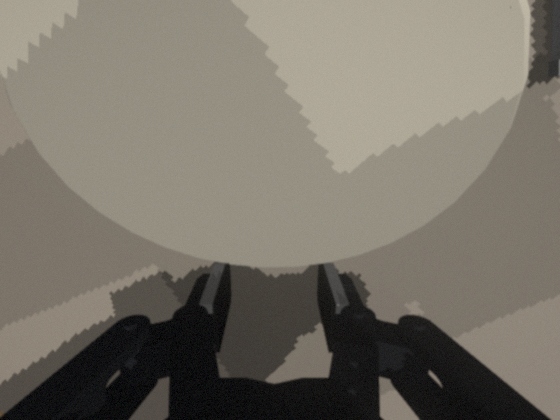

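Emit:
move_arm(
  commands=[
    [0,0,0,-2,0,0,0],
    [0,0,0,-4,0,0,0],
    [0,0,0,-6,0,0,0],
    [0,0,0,-8,0,0,0],
    [0,0,0,-10,0,0,0],
    [0,0,0,-12,0,0,0],
    [0,0,0,-14,0,0,0],
    [0,0,0,-16,0,0,0],
    [0,0,0,-18,0,0,0],
    [0,0,0,-18,0,0,0],
  ],
)

```text
clock: 7.75
tcp_pos: [0.5017, -0.1543, 0.0222]
eef_rot: [3.14, 0.0, 0.73]
contact_force: [0.7, 0.4, 0.0]
width: 0.0428
```

```bash
bash look.sh i
```

```text
t 7.75 tcp [ 0.5017 -0.1543  0.0222] rpy [179.9   0.   41.8] r 144.5 lat -0.2 F [0.7 0.4 0. ] w 0.0428
table 212.0 213.0 rim n 18 shift mm [-1.78 -1.04] rms 0.95
```

View pics/i_m.png

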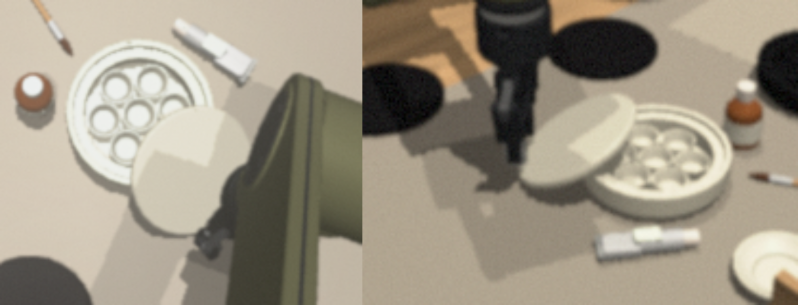

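View pics/i_wrist.png

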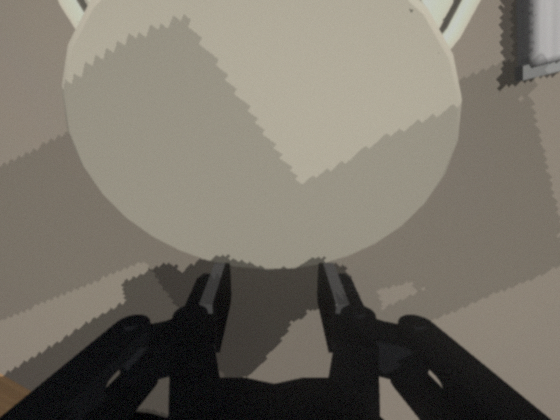

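```bash
python3 -c "
from h import *
P=bot.camera_params('wrist')
for z in (.006,.009,.02,.03):
  X=proj([[275,268]],P,z)[0];print(z,(-(X[:2]-PC)@U*1e3).round(1))
im=cv2.imread('pics/i_wrist.png');cv2.imwrite('pics/i2.png',cv2.resize(im[180:360,160:400],None,fx=3,fy=3))
T=bot.camera_params('scene')
"
```

```text
0.006 147.8
0.009 146.3
0.02 140.5
0.03 135.2
```

View pics/i2.png

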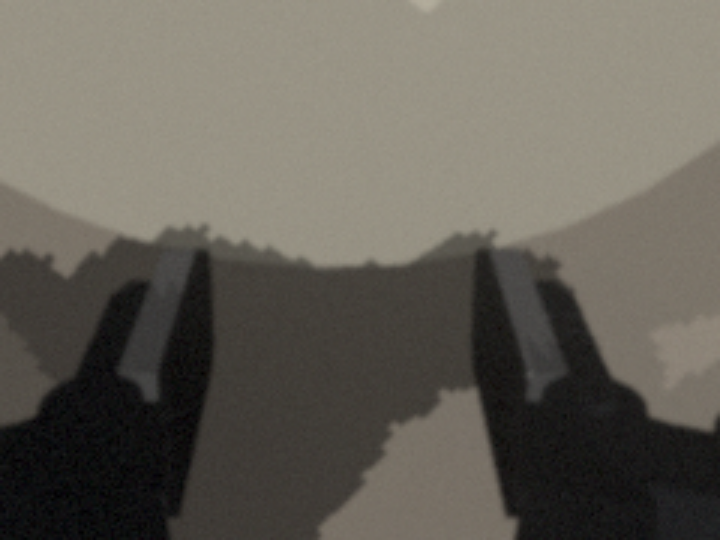

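Emit:
move_arm(
  commands=[
    [0.2,-10,0,0,0,0,0],
    [0.2,-25,0,0,0,5,0],
    [0.2,-25,0,0,0,10,0],
    [0.2,-25,0,0,0,15,0],
    [0.2,-25,0,8,0,15,0],
    [0.2,-25,0,13,0,15,0],
    [0.2,-25,0,16,0,15,0],
    [0.2,-25,0,18,0,15,0],
    [0.2,-25,0,18,0,15,0],
    [0.2,-25,0,18,0,15,0],
  ],
)

```text
clock: 8.9
tcp_pos: [0.4833, -0.1704, 0.0038]
eef_rot: [3.14, -0.261, 0.731]
contact_force: [0.5, 0.8, -0.5]
width: 0.0511
```

```bash
bash look.sh j
```

```text
t 8.9 tcp [ 0.4833 -0.1704  0.0038] rpy [179.9 -14.9  41.9] r 169.0 lat 0.1 F [ 0.5  0.8 -0.5] w 0.0511
table 205.0 207.0 rim n 18 shift mm [-1.45 -1.02] rms 0.81
```

View pics/j_m.png

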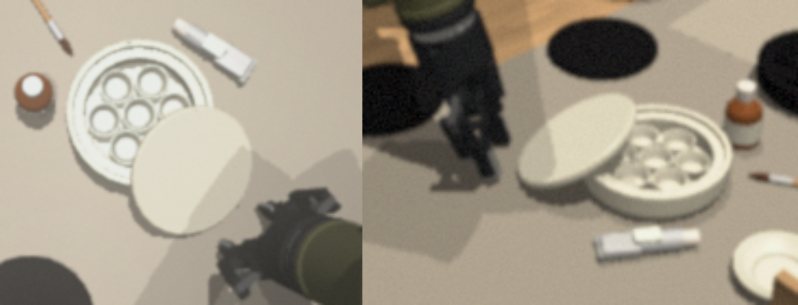

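View pics/j_wrist.png

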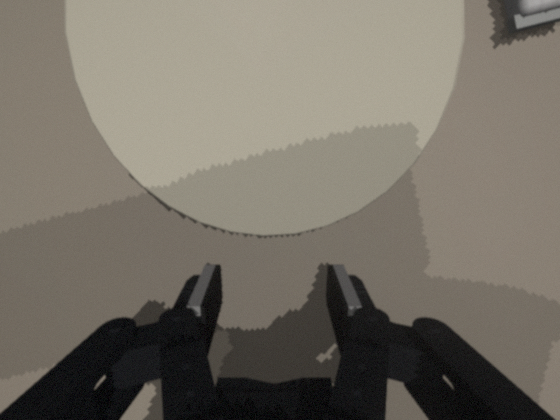

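Emit:
move_arm(
  commands=[
    [0.2,7.7,0,2.1,0,0,0],
    [0.2,14.5,0,3.9,0,0,0],
    [0.2,18.4,0,4.9,0,0,0],
    [0.2,20.3,0,5.4,0,0,0],
    [0.2,22.2,0,6.0,0,0,0],
    [0.2,24.1,0,6.5,0,0,0],
    [0.2,26.3,0,6.0,0,0,0],
    [0.2,28.5,0,5.6,0,0,0],
    [0.2,30.7,0,5.1,0,0,0],
    [0.2,31.9,0,4.4,0,0,0],
  ],
)

```text
clock: 10.05
tcp_pos: [0.5074, -0.1494, 0.0082]
eef_rot: [3.14, -0.261, 0.731]
contact_force: [-1.6, -2.4, 0.7]
width: 0.0514
```

```bash
bash look.sh k
```

```text
t 10.05 tcp [ 0.5074 -0.1494  0.0082] rpy [179.9 -15.   41.9] r 137.0 lat -0.3 F [-1.6 -2.4  0.7] w 0.0514
table 210.0 212.0 rim n 18 shift mm [-1.79 -1.04] rms 0.89
```

View pics/k_m.png

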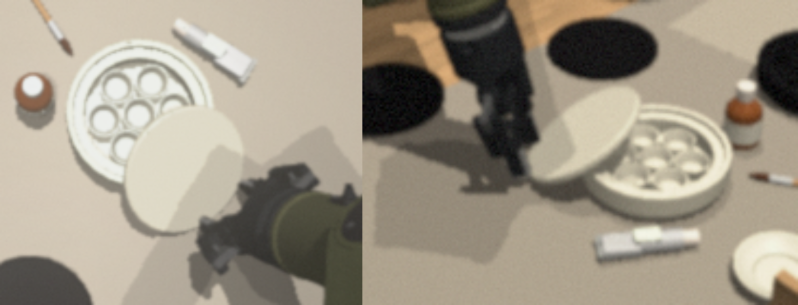

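View pics/k_wrist.png

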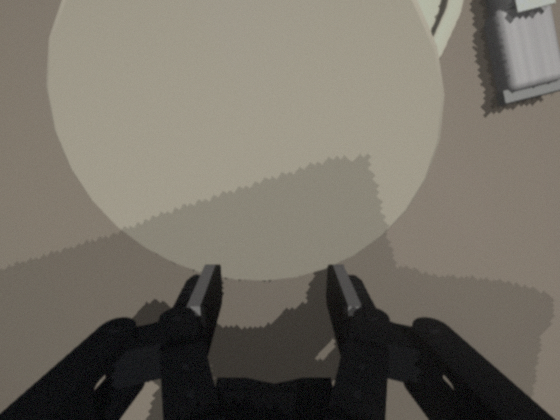

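```bash
python3 -c "
from h import *
P=bot.camera_params('wrist')
def rl(X): X=X[:2]-PC;return (-(X@U)*1e3).round(1),((-U[1]*X[0]+U[0]*X[1])*1e3).round(1)
for uv in ([47,70],[443,95]):
  print([rl(proj(uv,P,z)[0]) for z in(.02,.03,.04)])
for z in(.009,.015,.02,.03): print(z,rl(proj([265,280],P,z)[0]))
im=cv2.imread('pics/k_top.png');cv2.imwrite('pics/k2.png',cv2.resize(im[120:260,245:385],(600,600),interpolation=2))
"
```

```text
[(np.float64(41.0), np.float64(100.7)), (np.float64(44.8), np.float64(93.8)), (np.float64(48.6), np.float64(87.0))]
[(np.float64(51.2), np.float64(-75.8)), (np.float64(54.3), np.float64(-70.7)), (np.float64(57.4), np.float64(-65.5))]
0.009 (np.float64(138.2), np.float64(3.9))
0.015 (np.float64(136.6), np.float64(3.7))
0.02 (np.float64(135.3), np.float64(3.6))
0.03 (np.float64(132.6), np.float64(3.3))
```

View pics/k2.png

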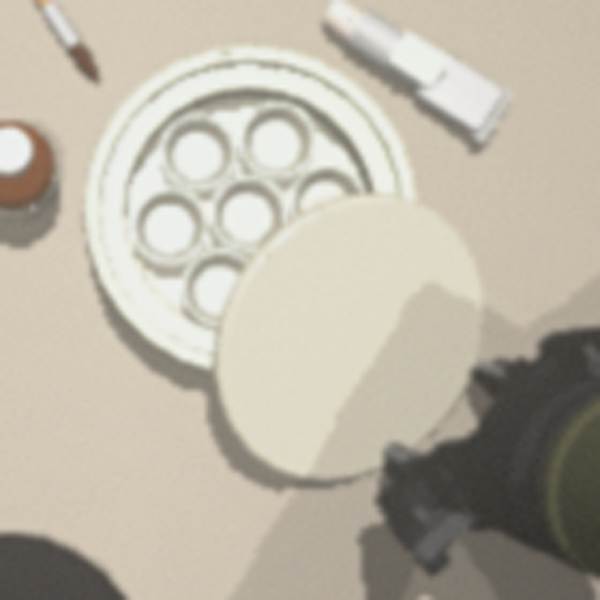

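```bash
cat >> h.py <<'E'
def rl(X): X=np.array(X)[:2]-PC;return (-(X@U)*1e3).round(1),((-U[1]*X[0]+U[0]*X[1])*1e3).round(1)
E
python3 -c "
from h import *
P=bot.camera_params('top')
p=np.array([(218,345),(235,285),(270,235),(320,203),(385,195),(440,217),(475,260),(483,310),(470,365),(380,467),(330,478),(270,460),(232,410)],np.float32)/(600/140)+[245,120]-.5
e=cv2.fitEllipse(p.astype(np.float32));print(e, np.degrees(np.arccos(e[1][0]/e[1][1])))
print(rl(proj(e[0],P,.043)[0]))
a=np.radians(e[2]); q=proj(np.array([e[0],[e[0][0]+10*np.cos(a),e[0][1]+10*np.sin(a)]]),P,.043);d=(q[1]-q[0])[:2];print(np.degrees(np.arctan2(d[1],d[0])),np.hypot(*d))
"
```

```text
((326.23699951171875, 197.54238891601562), (58.23596954345703, 69.33684539794922), 31.875734329223633) 32.87051004129279
(np.float64(75.4), np.float64(8.2))
-123.06012118874241 0.020003594661423284
```

Emit:
move_arm(
  commands=[
    [0.2,1.2,1,-0.7,0,0,0],
    [0.2,2.4,1,-1.4,0,0,0],
    [0.2,3.6,2,-2.1,0,0,0],
    [0.2,4.9,2,-2.8,0,0,0],
    [0.2,6.4,3,-4.5,0,0,0],
    [0.2,7.9,3,-6.2,0,0,0],
    [0.2,9.4,4,-7.8,0,0,0],
    [0.2,10.8,4,-9.5,0,0,0],
    [0.2,12,4,-11.3,0,0,0],
    [0.2,12.8,4,-13.1,0,0,0],
  ],
)

```text
clock: 11.2
tcp_pos: [0.5167, -0.1462, 0.0243]
eef_rot: [3.14, -0.261, 0.731]
contact_force: [0.6, -0.3, 0.8]
width: 0.0515
```

```bash
bash look.sh l
```

```text
t 11.2 tcp [ 0.5167 -0.1462  0.0243] rpy [179.9 -15.   41.9] r 128.0 lat -4.1 F [ 0.6 -0.3  0.8] w 0.0515
table 212.0 213.0 rim n 19 shift mm [-1.68 -1.23] rms 1.0
```

View pics/l_m.png

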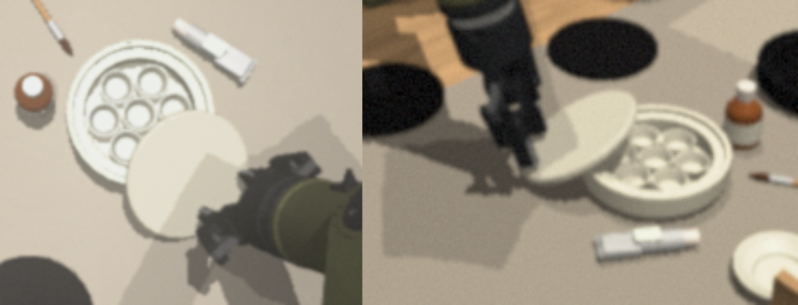

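View pics/l_wrist.png

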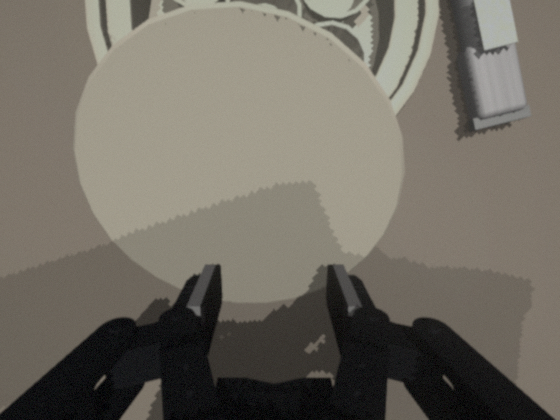

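Emit:
move_arm(
  commands=[
    [0.2,-15,0,-4,0,0,0],
    [0.2,-31,0,-8.3,0,0,0],
    [0.2,-31,0,-8.3,0,0,0],
    [0.2,-33,0,-1,0,0,0],
    [0.2,-35,0,6,0,0,0],
    [0.2,-36,0,10,0,0,0],
    [0.2,-36,0,12,0,0,0],
    [0.2,-36,0,12,0,0,0],
    [0.2,-36,0,12,0,0,0],
    [0.2,-36,0,12,0,0,0],
  ],
)

```text
clock: 12.35
tcp_pos: [0.4934, -0.1675, 0.0036]
eef_rot: [3.139, -0.262, 0.731]
contact_force: [0.1, -0.4, -0.2]
width: 0.0512
```

```bash
bash look.sh m; python3 -c "
import cv2
im=cv2.imread('pics/m_top.png');cv2.imwrite('pics/m2.png',cv2.resize(im[120:260,245:385],(600,600),interpolation=2))"
```

```text
t 12.35 tcp [ 0.4934 -0.1675  0.0036] rpy [179.9 -15.   41.9] r 159.5 lat -4.5 F [ 0.1 -0.4 -0.2] w 0.0512
table 207.0 208.0 rim n 18 shift mm [-1.55 -0.88] rms 0.86
```

View pics/m2.png

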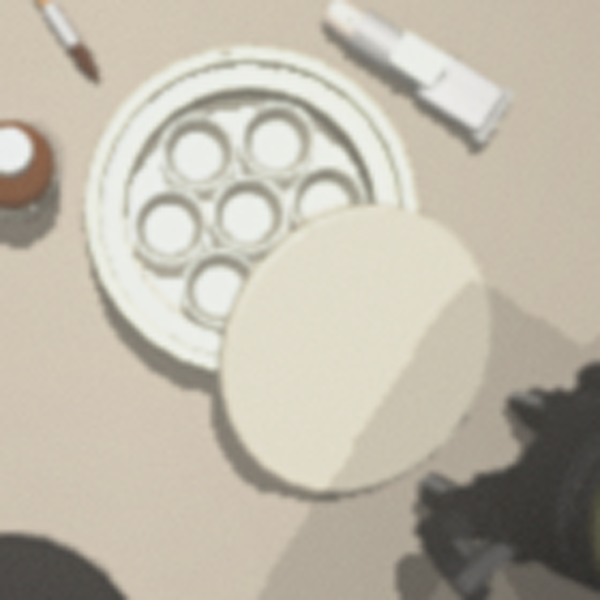

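View pics/m_wrist.png

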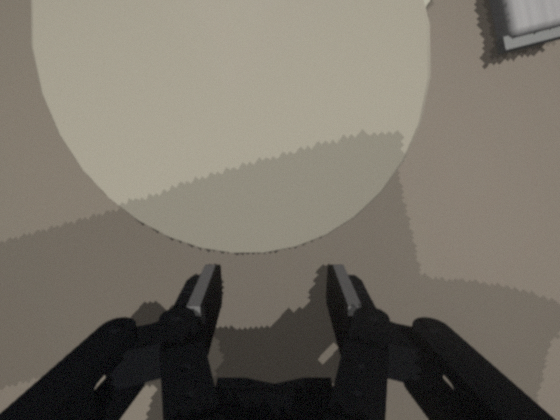

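```bash
cat >> h.py <<'E'
def ell(pts,z,s=600/140,off=(245,120)):
    P=bot.camera_params('top')
    p=(np.array(pts,float)/s+off-.5).astype(np.float32);e=cv2.fitEllipse(p)
    a=np.radians(e[2]);q=proj(np.array([e[0],[e[0][0]+10*np.cos(a),e[0][1]+10*np.sin(a)]]),P,z);d=(q[1]-q[0])[:2]
    X=q[0];print("axes",np.round(e[1],1),"tilt",np.degrees(np.arccos(e[1][0]/e[1][1])).round(1),"centre",X.round(4),"r,lat",rl(X),"azim of tilt",np.degrees(np.arctan2(d[1],d[0])).round(1)%180,"dir to palette",np.degrees(np.arctan2(*(PC-X[:2])[::-1])).round(1))
E
python3 -c "
from h import *
ell([(222,350),(240,290),(275,243),(330,212),(385,205),(440,225),(478,270),(490,325),(478,390),(430,450),(380,483),(320,493),(265,470),(235,420)],.041)"
```

```text
axes [59.6 69.9] tilt 31.5 centre [ 0.5418 -0.1044  0.041 ] r,lat (np.float64(81.4), np.float64(10.4)) azim of tilt 56.8 dir to palette 34.4
```

```bash
cat >> h.py <<'E'
A=np.radians(34.4);U=np.array([np.cos(A),np.sin(A)])
def gor(r,z,lat=0,tilt=15,yaw=None):
    s,R=st();p=np.array([*(PC-r*U+lat*np.array([-U[1],U[0]])),z])
    Rt=Ro.from_euler('xyz',np.radians([180,-tilt,np.degrees(A) if yaw is None else yaw]))
    print("shift mm",(R.inv().apply(p-s["tcp_pos"])*1e3).round(1),"turn",np.degrees((R.inv()*Rt).as_rotvec()).round(1))
E
python3 -c "
from h import *
gor(.165,.003)"
```

```text
t 12.5 tcp [ 0.4933 -0.1676  0.0037] rpy [179.8 -15.   41.9] r 157.8 lat -24.8 F [1.4 0.4 0.3] w 0.0514
shift mm [ -4.  -25.5  -0.4] turn [-1.8  0.   7.2]
```

Emit:
move_arm(
  commands=[
    [0.3,-8,-4,-2,0,0,0],
    [0.3,-8,-12,-2,-0.9,0,3.6],
    [0.3,-6,-20,-1,-1.8,0,7.2],
    [0.3,-4,-25.5,0,-1.8,0,7.2],
    [0.3,-4,-25.5,0,-1.8,0,7.2],
    [0.3,-4,-25.5,0,-1.8,0,7.2],
    [0.3,-4,-25.5,0,-1.8,0,7.2],
    [0.3,-4,-25.5,0,-1.8,0,7.2],
    [0.3,-4,-25.5,0,-1.8,0,7.2],
    [0.3,-4,-25.5,0,-1.8,0,7.2],
  ],
)

```text
clock: 13.5
tcp_pos: [0.4735, -0.1513, 0.0025]
eef_rot: [3.141, -0.262, 0.601]
contact_force: [0.4, 0.4, 0.1]
width: 0.0556
```

```bash
bash look.sh n
```

```text
t 13.5 tcp [ 0.4735 -0.1513  0.0025] rpy [180.  -15.   34.4] r 164.9 lat -0.2 F [0.4 0.4 0.1] w 0.0556
table 206.0 208.0 rim n 17 shift mm [-1.61 -0.82] rms 0.73
```

View pics/n_wrist.png

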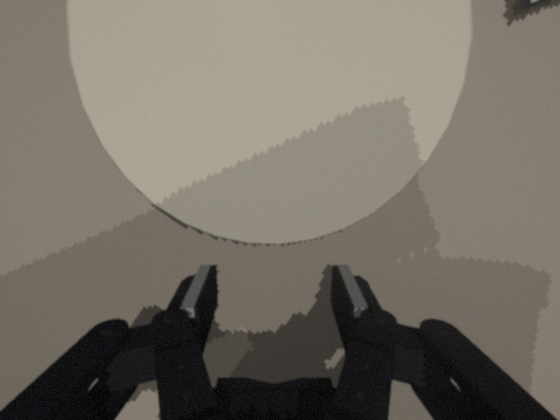

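Emit:
move_arm(
  commands=[
    [0.3,7.7,0,2.1,0,0,0],
    [0.3,13.5,0,3.6,0,0,0],
    [0.3,17.4,0,4.7,0,0,0],
    [0.3,19.3,0,5.2,0,0,0],
    [0.3,21.2,0,5.7,0,0,0],
    [0.3,23.2,0,6.2,0,0,0],
    [0.3,25.1,0,6.7,0,0,0],
    [0.3,27,0,7.2,0,0,0],
    [0.3,29,0,7.7,0,0,0],
    [0.3,30.9,0,8.3,0,0,0],
  ],
)

```text
clock: 14.65
tcp_pos: [0.4998, -0.133, 0.0025]
eef_rot: [3.141, -0.262, 0.601]
contact_force: [-4.7, -3.0, 1.9]
width: 0.0555
```

```bash
bash look.sh o
```

```text
t 14.65 tcp [ 0.4998 -0.133   0.0025] rpy [180.  -15.   34.4] r 132.9 lat 0.1 F [-4.7 -3.   1.9] w 0.0555
table 209.0 211.0 rim n 18 shift mm [-1.87 -1.02] rms 0.95
```

View pics/o_wrist.png

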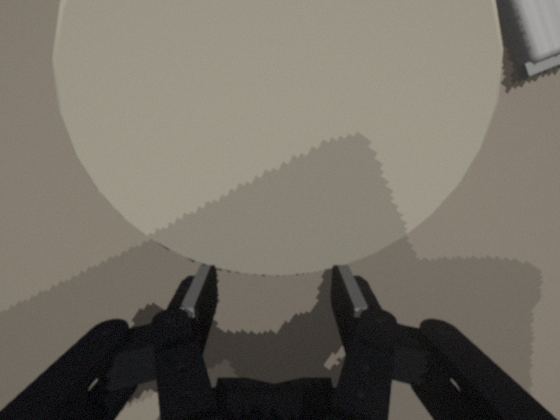

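View pics/o_m.png

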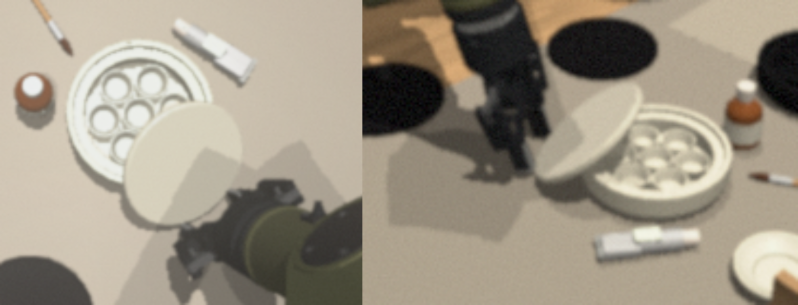

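Emit:
move_arm(
  commands=[
    [0.3,1,0,0.3,0,0,0],
    [0.3,1.9,0,0.5,0,0,0],
    [0.3,2.9,0,0.8,0,0,0],
    [0.3,3.9,0,1,0,0,0],
    [0.3,4.8,0,1.3,0,0,0],
    [0.3,5.8,0,1.6,0,0,0],
    [0.3,6.8,0,1.8,0,0,0],
    [0.3,6.8,0,1.8,0,0,0],
    [0.3,6.8,0,1.8,0,0,0],
    [0.3,6.8,0,1.8,0,0,0],
  ],
)

```text
clock: 15.8
tcp_pos: [0.5058, -0.129, 0.0026]
eef_rot: [3.141, -0.262, 0.601]
contact_force: [-4.3, -2.8, 2.1]
width: 0.0557
```

```bash
bash look.sh p; python3 -c "
from h import *
P=bot.camera_params('wrist')
for z in(.005,.009,.015): print(rl(proj([275,275],P,z)[0]))"
```

```text
t 15.8 tcp [ 0.5058 -0.129   0.0026] rpy [180.  -15.   34.4] r 125.6 lat 0.0 F [-4.3 -2.8  2.1] w 0.0557
table 210.0 211.0 rim n 18 shift mm [-1.77 -0.73] rms 0.8
(np.float64(123.8), np.float64(-0.8))
(np.float64(122.8), np.float64(-0.8))
(np.float64(121.3), np.float64(-0.8))
```

View pics/p_wrist.png

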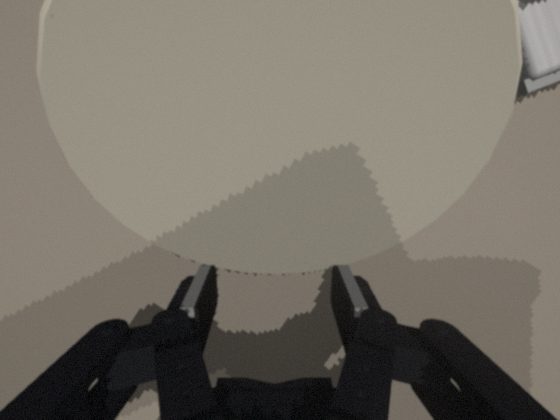

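View pics/p_m.png

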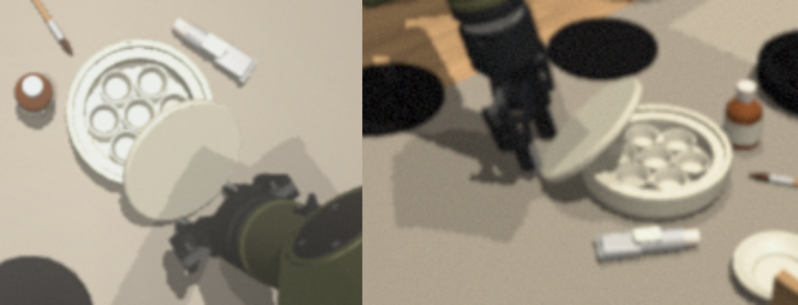

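Emit:
move_arm(
  commands=[
    [0.3,1,0,0.3,0,0,0],
    [0.3,1.9,0,0.5,0,0,0],
    [0.3,2.9,0,0.8,0,0,0],
    [0.3,3.9,0,1,0,0,0],
    [0.3,4.8,0,1.3,0,0,0],
    [0.3,5.8,0,1.6,0,0,0],
    [0.3,5.8,0,1.6,0,0,0],
    [0.3,5.6,0,0.6,0,0,0],
    [0.3,5.9,0,-0.4,0,0,0],
    [0.3,6.1,0,-1.3,0,0,0],
  ],
)

```text
clock: 16.95
tcp_pos: [0.5109, -0.1258, 0.0056]
eef_rot: [3.141, -0.263, 0.601]
contact_force: [-0.9, -1.0, 0.7]
width: 0.0554
```

```bash
bash look.sh q
```

```text
t 16.95 tcp [ 0.5109 -0.1258  0.0056] rpy [180.  -15.   34.4] r 119.6 lat -0.2 F [-0.9 -1.   0.7] w 0.0554
table 210.0 212.0 rim n 18 shift mm [0.62 0.46] rms 0.97
```

View pics/q_wrist.png

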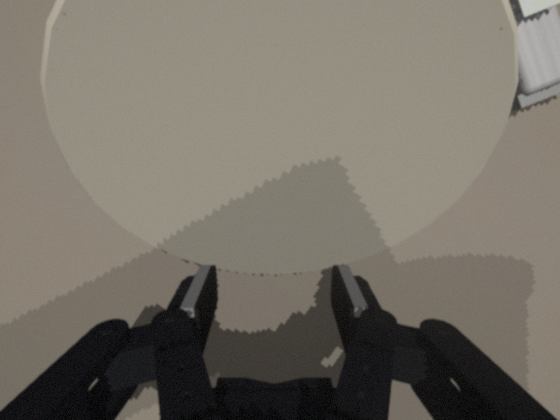

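View pics/q_m.png

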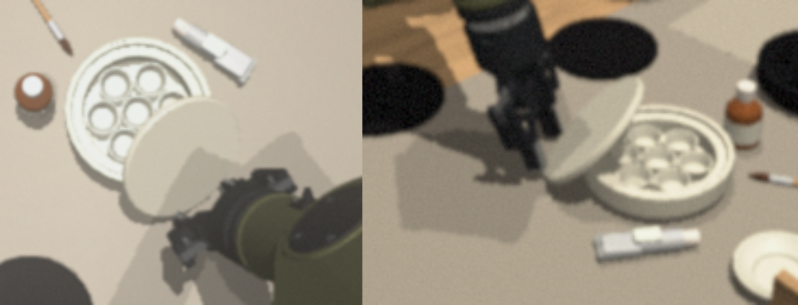

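Emit:
move_arm(
  commands=[
    [0.3,0.2,0,-0.8,0,0,0],
    [0.3,0.4,0,-1.5,0,0,0],
    [0.3,0.6,0,-2.3,0,0,0],
    [0.3,0.8,0,-3.1,0,0,0],
    [0.3,1,0,-3.9,0,0,0],
    [0.3,1.2,0,-4.6,0,0,0],
    [0.3,1.4,0,-5.4,0,0,0],
    [0.3,1.6,0,-6.2,0,0,0],
    [0.3,1.6,0,-6.2,0,0,0],
    [0.3,1.6,0,-6.2,0,0,0],
  ],
)

```text
clock: 18.1
tcp_pos: [0.511, -0.1259, 0.0121]
eef_rot: [3.14, -0.263, 0.601]
contact_force: [-1.0, -0.3, 0.7]
width: 0.0552
```

```bash
bash look.sh r
```

```text
t 18.1 tcp [ 0.511  -0.1259  0.0121] rpy [179.9 -15.1  34.4] r 119.6 lat -0.4 F [-1.  -0.3  0.7] w 0.0552
table 210.0 212.0 rim n 18 shift mm [0.6  0.39] rms 0.95
```

View pics/r_wrist.png

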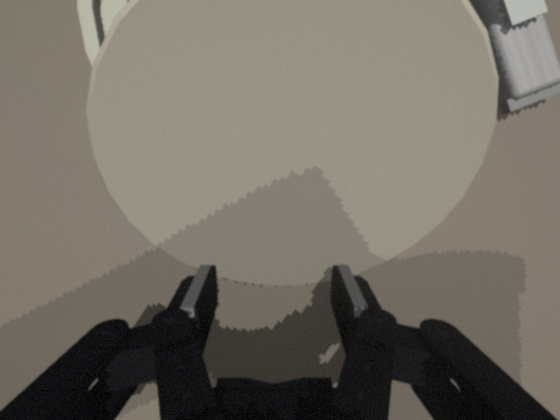

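View pics/r_m.png

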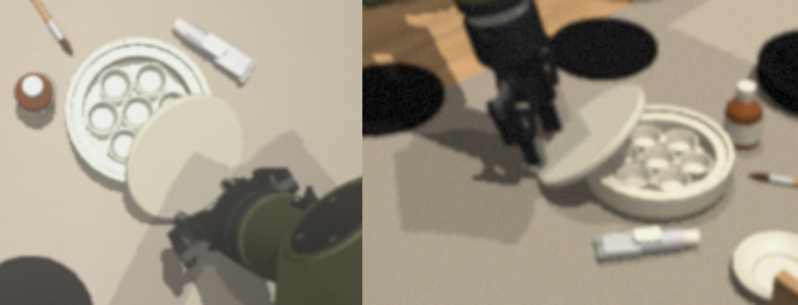

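```bash
python3 -c "
from h import *
P=bot.camera_params('wrist')
for z in(.005,.009,.015,.02,.03): print(z,rl(proj([275,285],P,z)[0]))
im=cv2.imread('pics/r_wrist.png');cv2.imwrite('pics/r2.png',cv2.resize(im[200:360,160:400],None,fx=3,fy=3))
im=cv2.imread('pics/r_scene.png');cv2.imwrite('pics/r3.png',cv2.resize(im[200:300,180:330],None,fx=5,fy=5,interpolation=2))
"
```

```text
0.005 (np.float64(125.4), np.float64(-1.3))
0.009 (np.float64(124.3), np.float64(-1.3))
0.015 (np.float64(122.6), np.float64(-1.3))
0.02 (np.float64(121.3), np.float64(-1.2))
0.03 (np.float64(118.5), np.float64(-1.2))
```

View pics/r2.png

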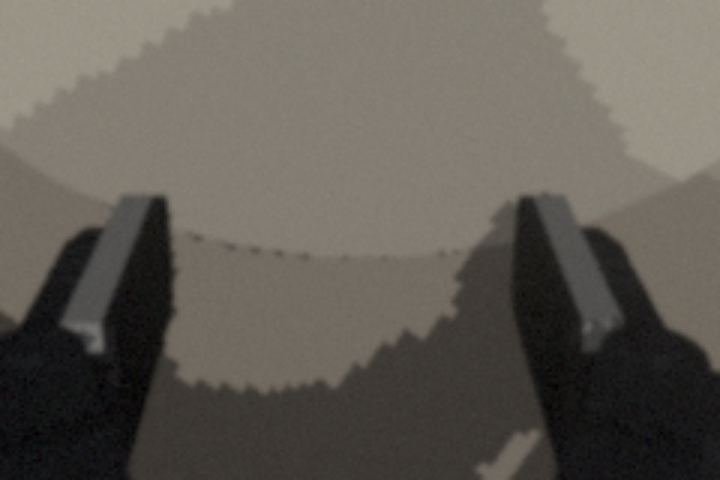

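View pics/r3.png

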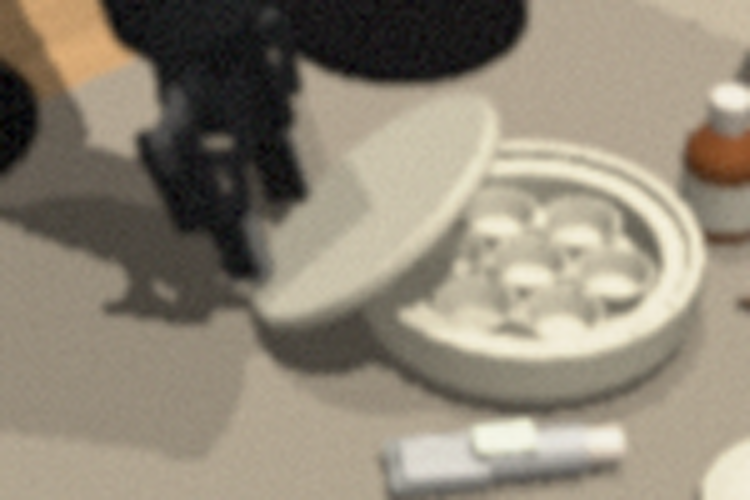

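Emit:
move_arm(
  commands=[
    [0.3,0.2,0,-0.8,0,0,0],
    [0.3,0.4,0,-1.5,0,0,0],
    [0.3,0.6,0,-2.3,0,0,0],
    [0.3,0.8,0,-3.1,0,0,0],
    [0.3,1,0,-3.9,0,0,0],
    [0.3,1.2,0,-4.6,0,0,0],
    [0.3,1.4,0,-5.4,0,0,0],
    [0.3,1.6,0,-6.2,0,0,0],
    [0.3,1.8,0,-7,0,0,0],
    [0.3,2.1,0,-7.7,0,0,0],
  ],
)

```text
clock: 19.25
tcp_pos: [0.5111, -0.1259, 0.0202]
eef_rot: [3.14, -0.263, 0.601]
contact_force: [-0.7, 1.1, 0.5]
width: 0.0552
```

```bash
bash look.sh s; python3 -c "
from h import *
im=cv2.imread('pics/s_scene.png');cv2.imwrite('pics/s3.png',cv2.resize(im[200:300,180:330],None,fx=5,fy=5,interpolation=2))
"
```

```text
t 19.25 tcp [ 0.5111 -0.1259  0.0202] rpy [179.9 -15.1  34.4] r 119.6 lat -0.5 F [-0.7  1.1  0.5] w 0.0552
table 210.0 212.0 rim n 18 shift mm [0.57 0.2 ] rms 0.92
```

View pics/s_wrist.png

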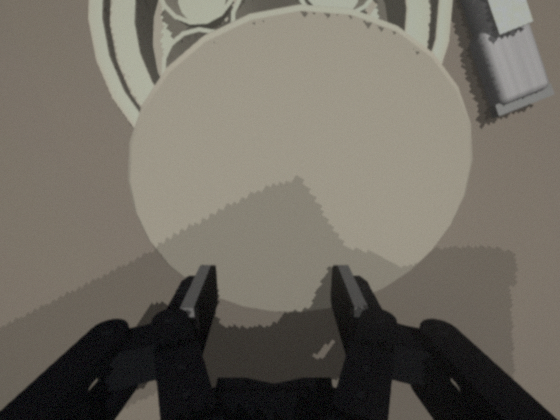

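View pics/s3.png

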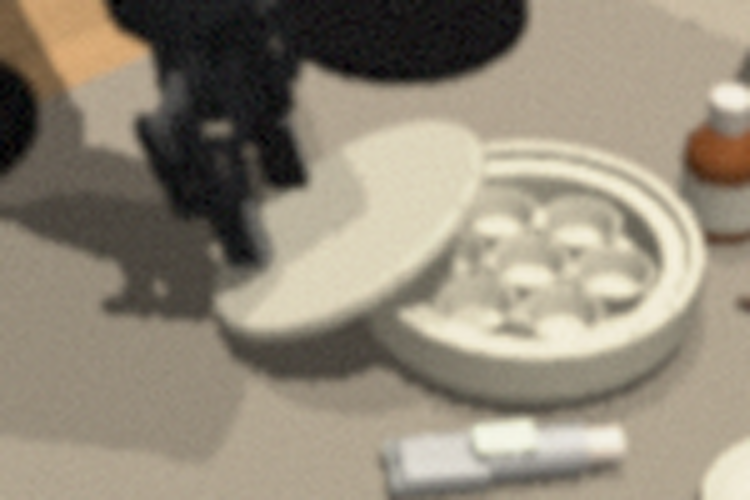

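Emit:
move_arm(
  commands=[
    [0.3,0.5,0,-2,0,0,0],
    [0.3,-20,0,-10,0,0,0],
    [0.3,-43,0,-16,0,5,0],
    [1,-43,0,-16,0,12,0],
    [1,-43,0,-16,0,20,0],
    [1,-43,0,-16,0,20,0],
    [1,-43,0,-16,0,20,0],
    [1,-43,0,-16,0,20,0],
    [1,-43,0,-16,0,20,0],
    [1,-43,0,-16,0,20,0],
  ],
)

```text
clock: 20.4
tcp_pos: [0.4739, -0.1517, 0.0247]
eef_rot: [3.139, -0.612, 0.603]
contact_force: [-0.5, 0.1, -0.2]
width: 0.0857
```

```bash
bash look.sh t; python3 -c "
import cv2
im=cv2.imread('pics/t_top.png');cv2.imwrite('pics/t2.png',cv2.resize(im[120:260,245:385],(600,600),interpolation=2))
im=cv2.imread('pics/t_scene.png');cv2.imwrite('pics/t3.png',cv2.resize(im[200:300,180:330],None,fx=5,fy=5,interpolation=2))"
```

```text
t 20.4 tcp [ 0.4739 -0.1517  0.0247] rpy [179.8 -35.   34.6] r 164.8 lat -0.7 F [-0.5  0.1 -0.2] w 0.0857
table 199.0 201.0 rim n 17 shift mm [0.85 0.92] rms 0.86
```

View pics/t2.png

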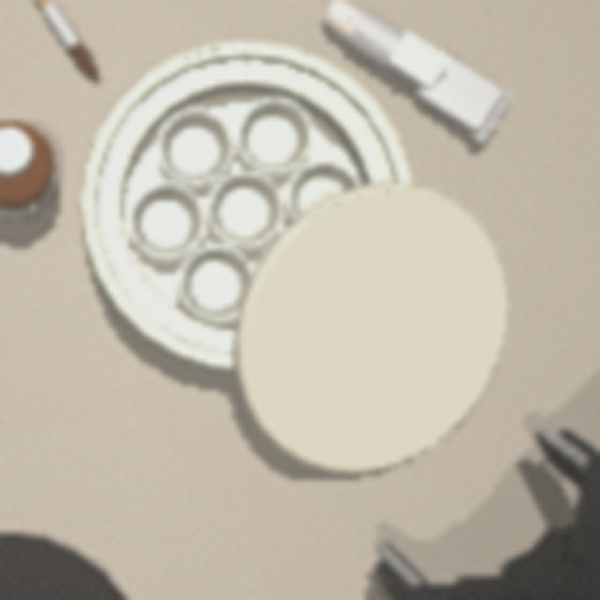

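View pics/t_wrist.png

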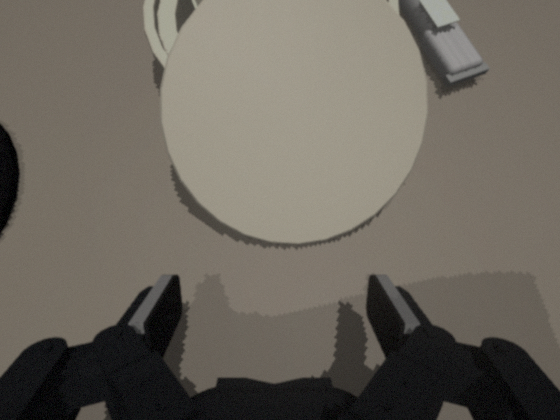

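View pics/t3.png

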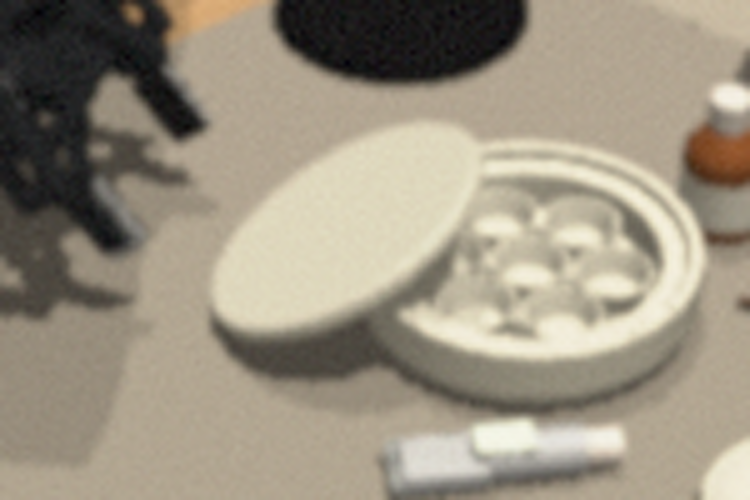

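```bash
python3 -c "
from h import *
ell([(240,340),(260,275),(310,220),(390,185),(440,195),(485,235),(507,300),(495,365),(455,425),(400,460),(345,472),(285,450),(250,400)],.037)
P=bot.camera_params('wrist')
# finger inner tip corners
for uv in ([178,277],[370,277]): print([rl(proj(uv,P,z)[0]) for z in(.02,.03,.04)])
for z in(.009,): print(rl(proj([295,243],P,z)[0]))"
```

```text
axes [58.1 69.9] tilt 33.8 centre [ 0.5509 -0.114   0.037 ] r,lat (np.float64(80.0), np.float64(-13.1)) azim of tilt 54.400000000000006 dir to palette 43.7
[(np.float64(164.0), np.float64(48.4)), (np.float64(165.0), np.float64(45.5)), (np.float64(166.0), np.float64(42.6))]
[(np.float64(163.7), np.float64(-50.1)), (np.float64(164.7), np.float64(-47.1)), (np.float64(165.7), np.float64(-44.2))]
(np.float64(143.8), np.float64(-12.6))
```

```bash
cat >> h.py <<'E'
PC0=PC.copy();PC=np.array([.6118,-.0562]);A=np.radians(43.5);U=np.array([np.cos(A),np.sin(A)])
E
python3 -c "
from h import *
gor(.155,.003,0,35)"
```

```text
t 20.55 tcp [ 0.4739 -0.1514  0.0248] rpy [179.8 -35.1  34.6] r 165.5 lat 25.8 F [ 0.4 -0.2  0.4] w 0.0851
shift mm [-0.7 23.8 26.2] turn [ 5.3 -0.  -7.3]
```

Emit:
move_arm(
  commands=[
    [1,-3,6,0,1.5,0,-2],
    [1,-5,12,0,3,0,-4],
    [1,-5,20,5,5.3,0,-7.3],
    [1,-3,24,12,5.3,0,-7.3],
    [1,-2,24,18,5.3,0,-7.3],
    [1,-1,24,22,5.3,0,-7.3],
    [1,-1,24,24,5.3,0,-7.3],
    [1,-1,24,25,5.3,0,-7.3],
    [1,-1,24,26,5.3,0,-7.3],
    [1,-1,24,26,5.3,0,-7.3],
  ],
)

```text
clock: 21.55
tcp_pos: [0.499, -0.1631, 0.003]
eef_rot: [-3.141, -0.612, 0.759]
contact_force: [-0.1, -0.7, 0.3]
width: 0.0855
```

```bash
cat >> h.py <<'E'
_pr=palrim
def palrim(im):
    c=_pr(im);d=(c-[.60805,-.05906])*1e3;print("PALETTE DISPL",d.round(1),np.hypot(*d).round(1));return c
E
bash look.sh v; python3 -c "
from h import *
gor(.155,-.001,0,35)"
```

```text
t 21.55 tcp [ 0.499  -0.1631  0.003 ] rpy [-180.   -35.    43.5] r 155.4 lat 0.1 F [-0.1 -0.7  0.3] w 0.0855
table 200.0 201.0 rim n 20 shift mm [-0.84 -1.46] rms 1.0
PALETTE DISPL [2.9 1.4] 3.2
t 21.7 tcp [ 0.4991 -0.1633  0.0031] rpy [-180.   -35.    43.5] r 155.5 lat -0.2 F [-0.2 -0.7  0.1] w 0.0855
shift mm [-2.  -0.2  3.6] turn [-0. -0.  0.]
```

View pics/v_wrist.png

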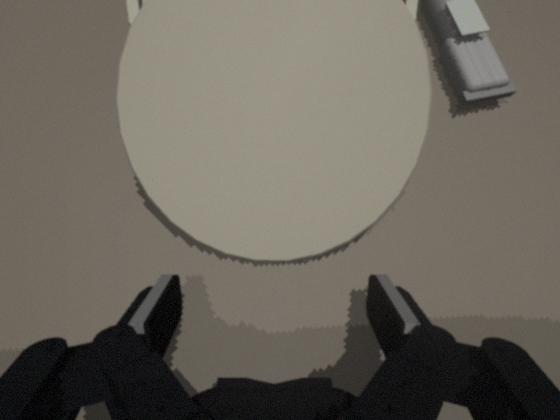

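View pics/v_m.png

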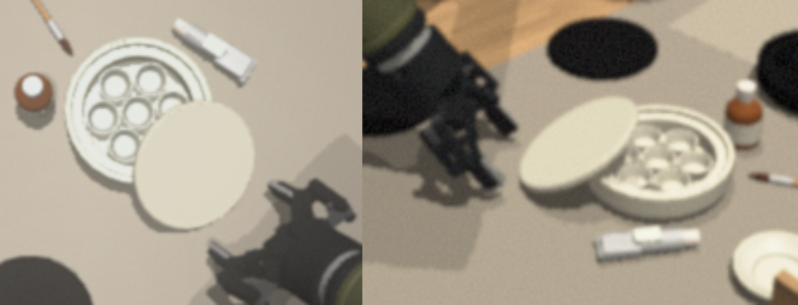

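Emit:
move_arm(
  commands=[
    [1,-1,0,4,0,0,0],
    [1,2.6,0,6.7,0,0,0],
    [1,7.5,0,10.2,0,0,0],
    [1,10.8,0,12.5,0,0,0],
    [1,12.4,0,13.6,0,0,0],
    [1,14.1,0,14.8,0,0,0],
    [1,15.7,0,15.9,0,0,0],
    [1,17.4,0,17.1,0,0,0],
    [1,19,0,18.2,0,0,0],
    [1,19.8,0,18.8,0,0,0],
  ],
)

```text
clock: 22.7
tcp_pos: [0.5188, -0.1453, -0.0009]
eef_rot: [3.14, -0.611, 0.76]
contact_force: [-2.9, -4.2, 1.3]
width: 0.0853
```

```bash
bash look.sh w
```

```text
t 22.7 tcp [ 0.5188 -0.1453 -0.0009] rpy [179.9 -35.   43.5] r 128.8 lat -0.6 F [-2.9 -4.2  1.3] w 0.0853
table 202.0 204.0 rim n 19 shift mm [-1.23 -1.22] rms 1.07
PALETTE DISPL [2.5 1.6] 3.0
```

View pics/w_wrist.png

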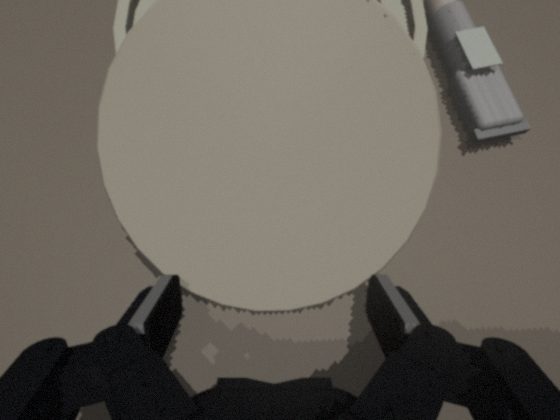

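View pics/w_m.png

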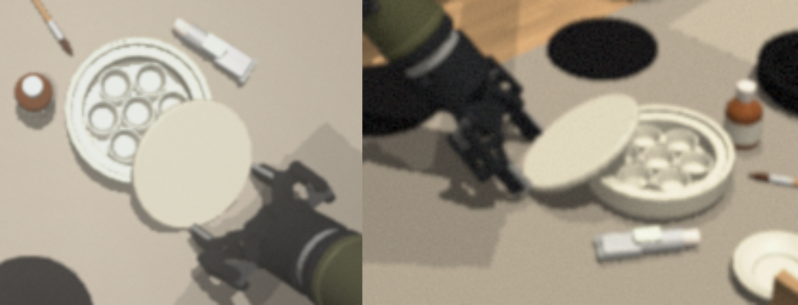

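Emit:
move_arm(
  commands=[
    [1,0.8,0,0.6,0,0,0],
    [1,1.6,0,1.1,0,0,0],
    [1,2.5,0,1.7,0,0,0],
    [1,3.3,0,2.3,0,0,0],
    [1,4.1,0,2.9,0,0,0],
    [1,4.9,0,3.4,0,0,0],
    [1,5.7,0,3,0,0,0],
    [1,6.5,0,2.4,0,0,0],
    [1,7.3,0,1.8,0,0,0],
    [1,8.1,0,1.2,0,0,0],
  ],
)

```text
clock: 23.85
tcp_pos: [0.5244, -0.1401, 0.0029]
eef_rot: [3.141, -0.612, 0.759]
contact_force: [-0.2, -2.1, -0.5]
width: 0.0854
```

```bash
bash look.sh x
```

```text
t 23.85 tcp [ 0.5244 -0.1401  0.0029] rpy [180.  -35.   43.5] r 121.1 lat -0.6 F [-0.2 -2.1 -0.5] w 0.0854
table 203.0 205.0 rim n 19 shift mm [-1.28 -1.32] rms 1.04
PALETTE DISPL [2.5 1.5] 2.9
```

View pics/x_wrist.png

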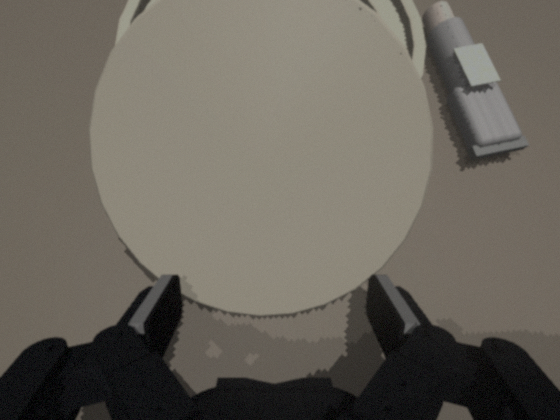

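View pics/x_m.png

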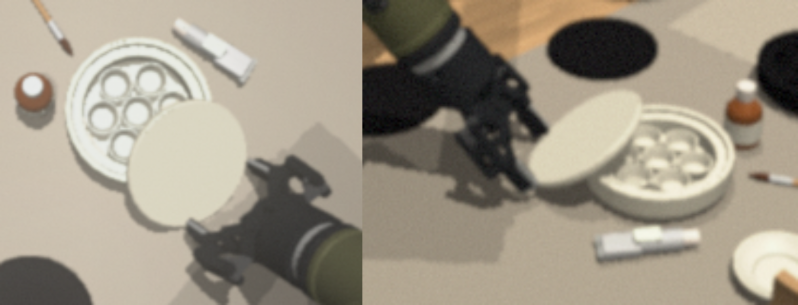

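Emit:
move_arm(
  commands=[
    [1,1.1,0,-0.2,0,0,0],
    [1,2.2,0,-0.4,0,0,0],
    [1,3.3,0,-0.6,0,0,0],
    [1,4.4,0,-0.8,0,0,0],
    [1,5.6,0,-1,0,0,0],
    [1,6.7,0,-1.2,0,0,0],
    [1,6.7,0,-1.2,0,0,0],
    [1,6.7,0,-1.2,0,0,0],
    [1,6.7,0,-1.2,0,0,0],
    [1,6.7,0,-1.2,0,0,0],
  ],
)

```text
clock: 25.0
tcp_pos: [0.5277, -0.1365, 0.0078]
eef_rot: [3.141, -0.612, 0.76]
contact_force: [0.3, -1.2, 0.7]
width: 0.0856
```

```bash
bash look.sh y;python3 -c "
import cv2
im=cv2.imread('pics/y_top.png');cv2.imwrite('pics/y2.png',cv2.resize(im[120:260,245:385],(600,600),interpolation=2))
im=cv2.imread('pics/y_scene.png');cv2.imwrite('pics/y3.png',cv2.resize(im[200:300,180:330],None,fx=5,fy=5,interpolation=2))"
```

```text
t 25.0 tcp [ 0.5277 -0.1365  0.0078] rpy [180.  -35.1  43.5] r 116.2 lat -0.4 F [ 0.3 -1.2  0.7] w 0.0856
table 203.0 205.0 rim n 19 shift mm [-1.27 -1.24] rms 1.05
PALETTE DISPL [2.5 1.6] 3.0
```

View pics/y_wrist.png

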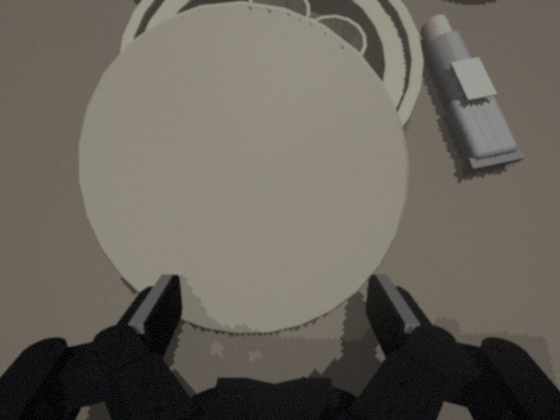

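View pics/y3.png

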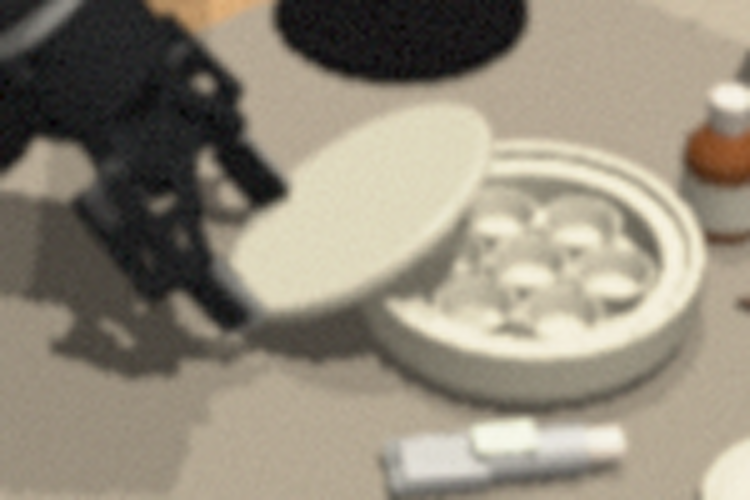

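View pics/y2.png

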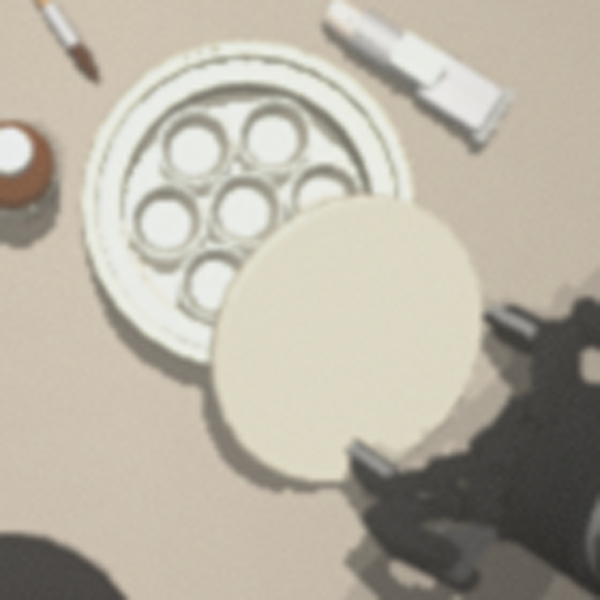

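```bash
python3 -c "
from h import *
ell([(215,360),(228,300),(262,245),(320,205),(385,195),(440,218),(475,265),(482,320),(470,375),(300,480),(335,482),(245,445)],.040)
P=bot.camera_params('wrist')
for z in(.01,.02,.03,.04): print(z,rl(proj([245,333],P,z)[0]), rl(proj([80,155],P,z)[0]),rl(proj([408,155],P,z)[0]), rl(proj([240,3],P,z+.03)[0]))
# tilt correction
for th in (20,25,30,35):
  for az in (35,43,50):
    n=np.array([np.cos(np.radians(az)),np.sin(np.radians(az))])*np.tan(np.radians(th)); X=np.array([.545,-.107,.04]);c=bot.camera_params('top')['extrinsics'][:3,3];v=(c-X);v=v/v[2];N=np.array([-n[0],-n[1],1]);N/=np.linalg.norm(N);v/=np.linalg.norm(v)
    print(th,az,'apparent',np.degrees(np.arccos(N@v)).round(1))
"
```

```text
axes [58.6 70.6] tilt 33.9 centre [ 0.5464 -0.1018  0.04  ] r,lat (np.float64(78.8), np.float64(12.0)) azim of tilt 55.900000000000006 dir to palette 34.9
0.01 (np.float64(142.1), np.float64(12.8)) (np.float64(50.1), np.float64(106.3)) (np.float64(49.8), np.float64(-74.5)) (np.float64(-23.4), np.float64(17.4))
0.02 (np.float64(141.5), np.float64(12.0)) (np.float64(55.2), np.float64(99.6)) (np.float64(54.9), np.float64(-69.9)) (np.float64(-11.5), np.float64(16.0))
0.03 (np.float64(140.9), np.float64(11.2)) (np.float64(60.3), np.float64(93.0)) (np.float64(60.1), np.float64(-65.3)) (np.float64(0.4), np.float64(14.7))
0.04 (np.float64(140.3), np.float64(10.3)) (np.float64(65.5), np.float64(86.3)) (np.float64(65.3), np.float64(-60.7)) (np.float64(12.4), np.float64(13.3))
20 35 apparent 22.5
20 43 apparent 23.9
20 50 apparent 24.9
25 35 apparent 27.0
25 43 apparent 28.4
25 50 apparent 29.5
30 35 apparent 31.6
30 43 apparent 33.0
30 50 apparent 34.2
35 35 apparent 36.3
35 43 apparent 37.7
35 50 apparent 39.0
```

Emit:
move_arm(
  commands=[
    [1,0,0,-3,0,0,0],
    [1,-14,0,-13,0,0,0],
    [1,-29,0,-24,0,-5,0],
    [1,-29,0,-24,0,-15,0],
    [1,-29,0,-24,0,-15,0],
    [1,-29,0,-24,0,-15,0],
    [1,-29,0,-24,0,-15,0],
    [1,-29,0,-24,0,-15,0],
    [1,-29,0,-24,0,-15,0],
    [1,-29,0,-24,0,-15,0],
  ],
)

```text
clock: 26.15
tcp_pos: [0.4999, -0.1626, 0.0102]
eef_rot: [-3.14, -0.35, 0.758]
contact_force: [0.9, -0.1, -0.4]
width: 0.0857
```

```bash
bash look.sh z;python3 -c "
import cv2
im=cv2.imread('pics/z_top.png');cv2.imwrite('pics/z2.png',cv2.resize(im[120:260,245:385],(600,600),interpolation=2))"
```

```text
t 26.15 tcp [ 0.4999 -0.1626  0.0102] rpy [-179.9  -20.1   43.4] r 154.4 lat -0.1 F [ 0.9 -0.1 -0.4] w 0.0857
table 203.0 205.0 rim n 19 shift mm [-1.28 -1.32] rms 1.04
PALETTE DISPL [2.5 1.5] 2.9
```

View pics/z2.png

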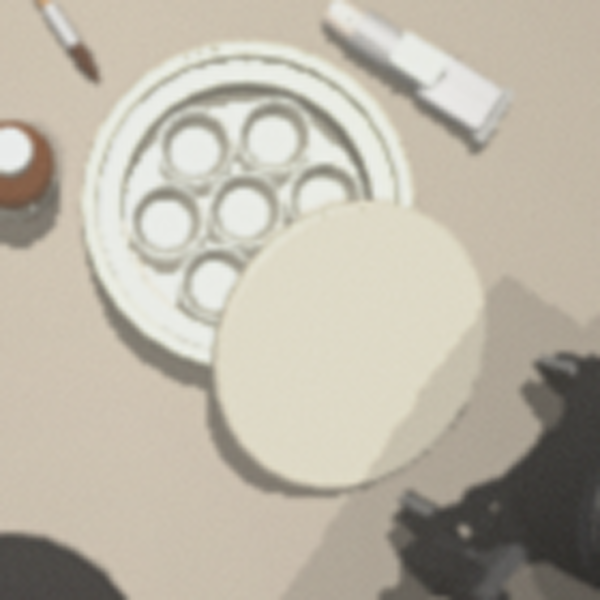

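View pics/z_wrist.png

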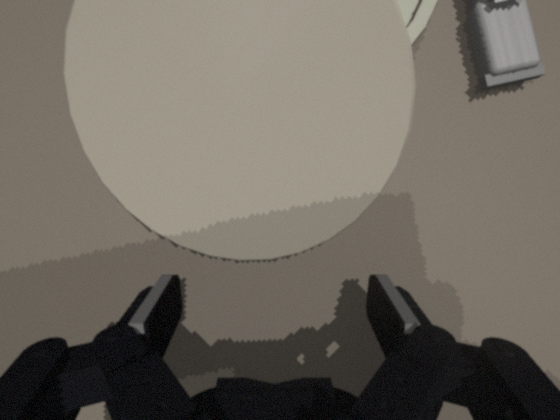

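```bash
python3 -c "
from h import *
ell([(215,360),(228,305),(262,250),(320,212),(385,202),(440,222),(475,270),(487,330),(472,390),(425,450),(375,480),(330,490),(275,475),(235,430)],.038)
P=bot.camera_params('wrist')
for uv in ([178,277],[370,277]): print([rl(proj(uv,P,z)[0]) for z in(.02,.03,.04)])
print(rl(proj([250,262],P,.009)[0]),bot.observe()['tcp_pos'])"
```

```text
axes [59.7 70.1] tilt 31.6 centre [ 0.5436 -0.1031  0.038 ] r,lat (np.float64(81.7), np.float64(12.9)) azim of tilt 55.0 dir to palette 34.5
[(np.float64(152.5), np.float64(44.3)), (np.float64(150.8), np.float64(41.3)), (np.float64(149.2), np.float64(38.4))]
[(np.float64(152.4), np.float64(-45.7)), (np.float64(150.8), np.float64(-42.8)), (np.float64(149.2), np.float64(-39.8))]
(np.float64(146.7), np.float64(11.4)) [ 0.50021344 -0.16259412  0.01046619]
```

```bash
cat >> h.py <<'E'
A=np.radians(34.5);U=np.array([np.cos(A),np.sin(A)])
E
python3 -c "
from h import *
gor(.150,-.006,0,20)"
```

```text
t 26.3 tcp [ 0.5002 -0.1626  0.0105] rpy [-180.   -20.1   43.5] r 152.2 lat -24.5 F [ 0.6 -0.3 -0. ] w 0.0858
shift mm [ -0.  -23.8  17.5] turn [-3.1 -0.1  8.4]
```

Emit:
move_arm(
  commands=[
    [1,-6,-4,-2,-1,0,2.5],
    [1,-10,-12,-3,-2,0,5],
    [1,-10,-20,-3,-3.1,0,8.4],
    [1,-7,-24,0,-3.1,0,8.4],
    [1,-4,-24,8,-3.1,0,8.4],
    [1,-2,-24,12,-3.1,0,8.4],
    [1,-1,-24,14,-3.1,0,8.4],
    [1,0,-24,16,-3.1,0,8.4],
    [1,0,-24,17,-3.1,0,8.4],
    [1,0,-24,17.5,-3.1,0,8.4],
  ],
)

```text
clock: 27.3
tcp_pos: [0.4882, -0.1411, -0.0061]
eef_rot: [3.141, -0.35, 0.603]
contact_force: [-0.5, -0.0, -0.0]
width: 0.0852
```

```bash
bash look.sh aa
```

```text
t 27.3 tcp [ 0.4882 -0.1411 -0.0061] rpy [180.  -20.1  34.5] r 149.9 lat -0.0 F [-0.5 -0.  -0. ] w 0.0852
table 205.0 207.0 rim n 18 shift mm [-1.57 -1.01] rms 0.79
PALETTE DISPL [2.2 1.9] 2.9
```

View pics/aa_wrist.png

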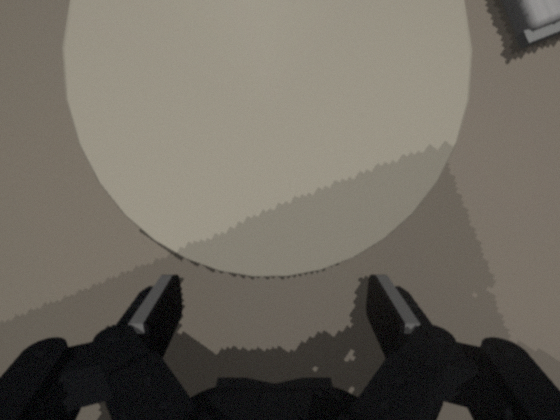

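View pics/aa_m.png

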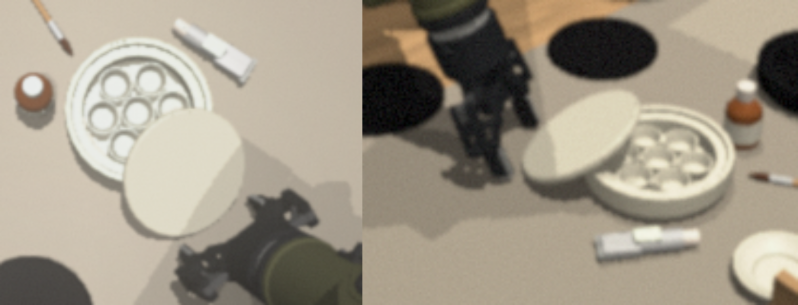

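Emit:
move_arm(
  commands=[
    [1,5.6,0,2.1,0,0,0],
    [1,11.3,0,4.1,0,0,0],
    [1,14.1,0,5.1,0,0,0],
    [1,16,0,5.8,0,0,0],
    [1,17.9,0,6.5,0,0,0],
    [1,19.2,0,7,0,0,0],
    [1,20.2,0,7.3,0,0,0],
    [1,21.1,0,7.7,0,0,0],
    [1,22.1,0,8,0,0,0],
    [1,23,0,8.4,0,0,0],
  ],
)

```text
clock: 28.45
tcp_pos: [0.5081, -0.1273, -0.006]
eef_rot: [3.141, -0.35, 0.602]
contact_force: [-3.7, -2.7, 1.7]
width: 0.0856
```

```bash
bash look.sh ab
```

```text
t 28.45 tcp [ 0.5081 -0.1273 -0.006 ] rpy [180.  -20.1  34.5] r 125.7 lat 0.2 F [-3.7 -2.7  1.7] w 0.0856
table 208.0 210.0 rim n 17 shift mm [-1.68 -1.1 ] rms 0.79
PALETTE DISPL [2.1 1.8] 2.7
```

View pics/ab_wrist.png

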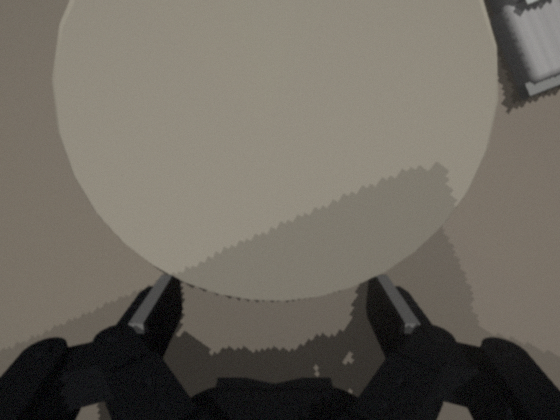

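View pics/ab_m.png

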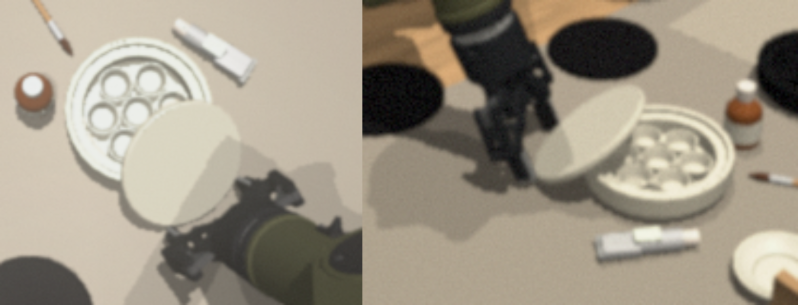

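Emit:
move_arm(
  commands=[
    [1,0.9,0,0.3,0,0,0],
    [1,1.9,0,0.7,0,0,0],
    [1,2.1,0,0.1,0,0,0],
    [1,2.3,0,-0.6,0,0,0],
    [1,2.6,0,-1.3,0,0,0],
    [1,2.9,0,-2,0,0,0],
    [1,3.1,0,-2.7,0,0,0],
    [1,3.4,0,-3.4,0,0,0],
    [1,3.7,0,-4.2,0,0,0],
    [1,3.9,0,-4.9,0,0,0],
  ],
)

```text
clock: 29.6
tcp_pos: [0.5099, -0.1261, 0.0001]
eef_rot: [3.141, -0.35, 0.602]
contact_force: [-2.4, -1.6, -0.7]
width: 0.0856
```

```bash
bash look.sh ac;python3 -c "
import cv2
im=cv2.imread('pics/ac_scene.png');cv2.imwrite('pics/ac3.png',cv2.resize(im[200:300,180:330],None,fx=5,fy=5,interpolation=2))"
```

```text
t 29.6 tcp [ 5.099e-01 -1.261e-01  1.000e-04] rpy [180.  -20.1  34.5] r 123.6 lat 0.1 F [-2.4 -1.6 -0.7] w 0.0856
table 208.0 210.0 rim n 18 shift mm [-1.64 -1.28] rms 0.87
PALETTE DISPL [2.1 1.6] 2.6
```

View pics/ac_wrist.png

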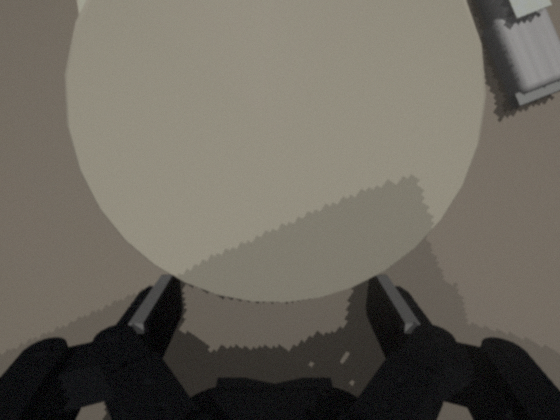

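View pics/ac3.png

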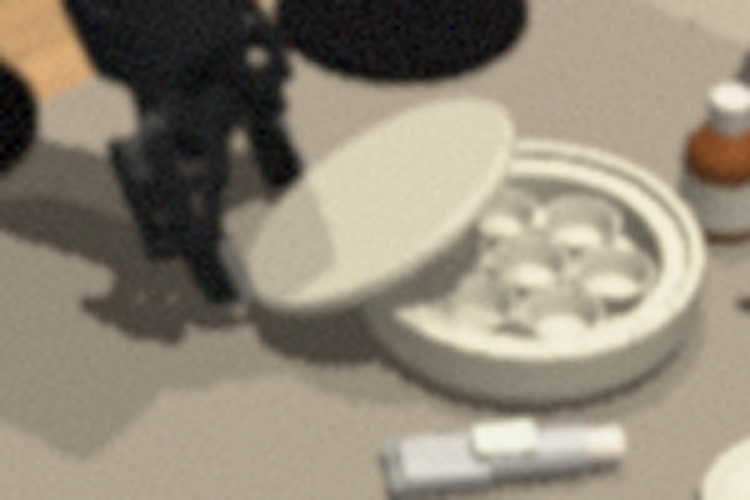

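Emit:
move_arm(
  commands=[
    [1,0.4,0,-1.1,0,0,0],
    [1,0.8,0,-2.3,0,0,0],
    [1,1.2,0,-3.4,0,0,0],
    [1,1.6,0,-4.5,0,0,0],
    [1,2,0,-5.6,0,0,0],
    [1,2.4,0,-6.8,0,0,0],
    [1,2.8,0,-7.9,0,0,0],
    [1,3.2,0,-9,0,0,0],
    [1,3.7,0,-10.1,0,0,0],
    [1,4.1,0,-11.3,0,0,0],
  ],
)

```text
clock: 30.75
tcp_pos: [0.51, -0.1262, 0.0123]
eef_rot: [3.141, -0.35, 0.602]
contact_force: [-3.8, -2.8, 1.1]
width: 0.0857
```

```bash
bash look.sh ad;python3 -c "
import cv2
im=cv2.imread('pics/ad_scene.png');cv2.imwrite('pics/ad3.png',cv2.resize(im[200:300,180:330],None,fx=5,fy=5,interpolation=2))"
```

```text
t 30.75 tcp [ 0.51   -0.1262  0.0123] rpy [180.  -20.1  34.5] r 123.5 lat 0.0 F [-3.8 -2.8  1.1] w 0.0857
table 207.0 209.5 rim n 18 shift mm [-1.58 -1.04] rms 0.78
PALETTE DISPL [2.2 1.8] 2.8
```

View pics/ad_wrist.png

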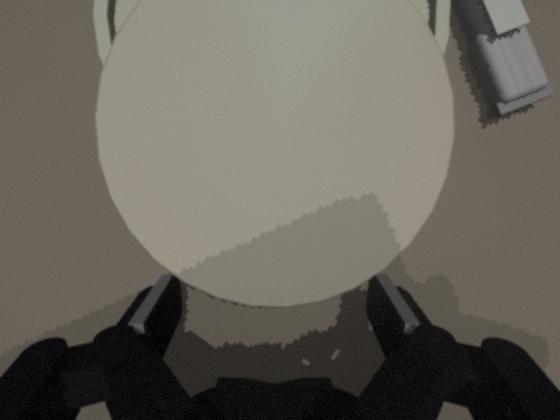

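View pics/ad3.png

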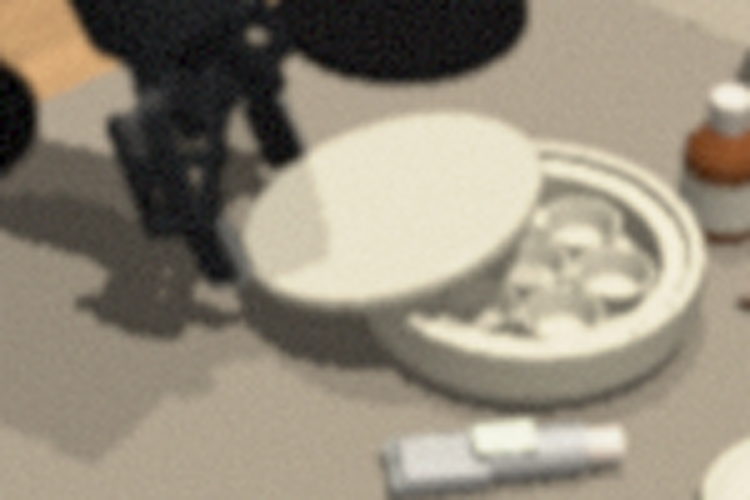

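Emit:
move_arm(
  commands=[
    [1,0.3,0,-1.1,0,0,0],
    [1,0.7,0,-2.3,0,0,0],
    [1,1,0,-3.4,0,0,0],
    [1,1.3,0,-4.6,0,0,0],
    [1,1.6,0,-5.7,0,0,0],
    [1,2,0,-6.9,0,0,0],
    [1,2.3,0,-8,0,0,0],
    [1,2.6,0,-9.1,0,0,0],
    [1,2.9,0,-10.3,0,0,0],
    [1,3.2,0,-11.4,0,0,0],
  ],
)

```text
clock: 31.9
tcp_pos: [0.5095, -0.1266, 0.0242]
eef_rot: [3.141, -0.351, 0.603]
contact_force: [0.3, -0.4, 0.3]
width: 0.0855
```

```bash
bash look.sh ae;python3 -c "
import cv2
im=cv2.imread('pics/ae_scene.png');cv2.imwrite('pics/ae3.png',cv2.resize(im[200:300,180:330],None,fx=5,fy=5,interpolation=2))"
```

```text
t 31.9 tcp [ 0.5095 -0.1266  0.0242] rpy [180.  -20.1  34.5] r 124.2 lat -0.1 F [ 0.3 -0.4  0.3] w 0.0855
table 207.0 209.0 rim n 18 shift mm [-1.63 -1.02] rms 0.79
PALETTE DISPL [2.1 1.8] 2.8
```

View pics/ae_wrist.png

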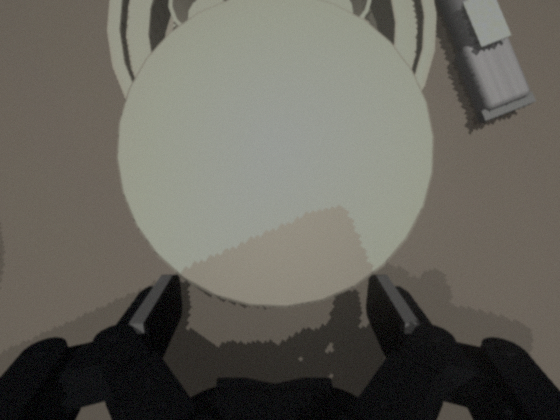

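View pics/ae3.png

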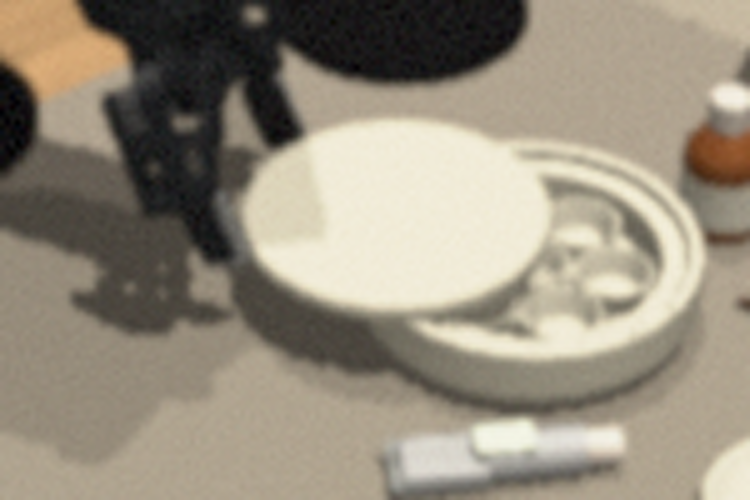

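```bash
python3 -c "
from h import *
im=cv2.imread('pics/ae_top.png');cv2.imwrite('pics/ae2.png',cv2.resize(im[120:260,245:385],(600,600),interpolation=2))"
```

```text
(no output)
```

View pics/ae2.png

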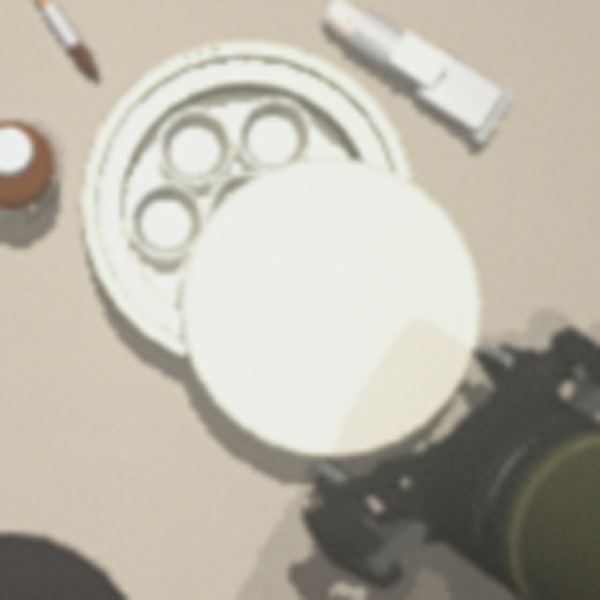

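```bash
python3 -c "
from h import *
P=bot.camera_params('top')
def c(pts,z,R): 
  q=proj(np.array(pts,float)/(600/140)+[245,120]-.5,P,z); f=fitc(q),fitc(q,R);print(f);return f[1][0]
k=c([(183,315),(480,305),(335,160),(325,458),(205,235),(250,185),(425,190),(465,240),(250,435),(205,390),(410,430)],.0455,.0705)
p=c([(83,210),(245,40),(130,95),(180,55),(310,52),(365,85),(95,270),(125,320),(405,170)],.036,.079)
d=p-k;print(d,np.hypot(*d),np.degrees(np.arctan2(d[1],d[0])))
"
```

```text
((array([ 0.55991427, -0.09360247,  0.06998619]), np.float64(0.0011524860186324082)), (array([ 0.55979979, -0.09376892]), np.float64(0.0013343982637835595)))
((array([ 0.61051201, -0.05727946,  0.07960533]), np.float64(0.0014621886641676522)), (array([ 0.61109669, -0.05667531]), np.float64(0.0013468255949339578)))
[0.0512969  0.03709361] 0.0633033005114585 35.87129392181547
```

```bash
cat >> h.py <<'E'
PC=np.array([.6111,-.0567]);A=np.radians(35.9);U=np.array([np.cos(A),np.sin(A)])
E
python3 -c "
from h import *
gor(.140,.026,0,0)"
```

```text
t 32.05 tcp [ 0.5094 -0.1267  0.0242] rpy [179.9 -20.1  34.5] r 123.4 lat 2.9 F [ 0.7 -0.5 -0.2] w 0.0852
shift mm [-14.9   3.3  -7.3] turn [  0.3 -20.1  -1.4]
```

Emit:
move_arm(
  commands=[
    [1,-6,0,-2,0,0,0],
    [1,-15,3,-7,0,-5,0],
    [1,-15,3,-7,0,-12,-1],
    [1,-15,3,-7,0,-20,-1.4],
    [1,-15,3,-7,0,-20,-1.4],
    [1,-15,3,-7,0,-20,-1.4],
    [1,-15,3,-7,0,-20,-1.4],
    [1,-15,3,-7,0,-20,-1.4],
    [1,-15,3,-7,0,-20,-1.4],
    [1,-15,3,-7,0,-20,-1.4],
  ],
)

```text
clock: 33.05
tcp_pos: [0.4968, -0.1389, 0.0256]
eef_rot: [3.137, -0.002, 0.625]
contact_force: [-0.7, -0.6, -0.1]
width: 0.0852
```

```bash
bash look.sh af; python3 -c "
from h import *
P=bot.camera_params('wrist');s=bot.observe()
for uv in ([178,277],[370,277]): print([rl(proj(uv,P,z)[0]) for z in(.03,.04,.05)])"
```

```text
t 33.05 tcp [ 0.4968 -0.1389  0.0256] rpy [ 1.797e+02 -1.000e-01  3.580e+01] r 140.8 lat 0.4 F [-0.7 -0.6 -0.1] w 0.0852
table 212.0 214.0 rim n 16 shift mm [-0.95 -1.56] rms 0.95
PALETTE DISPL [2.1 0.8] 2.3
[(np.float64(137.6), np.float64(46.2)), (np.float64(132.1), np.float64(42.9)), (np.float64(126.5), np.float64(39.6))]
[(np.float64(137.9), np.float64(-46.6)), (np.float64(132.3), np.float64(-43.2)), (np.float64(126.7), np.float64(-39.8))]
```

View pics/af_wrist.png

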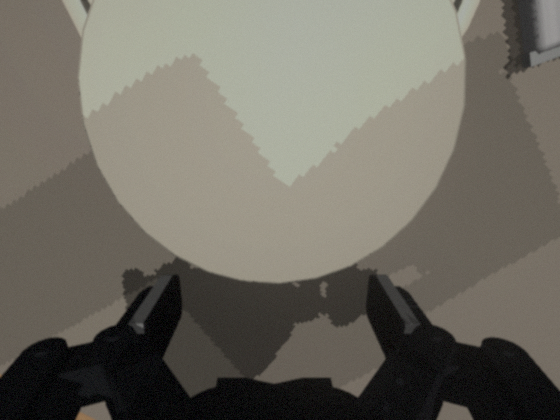

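View pics/af_m.png

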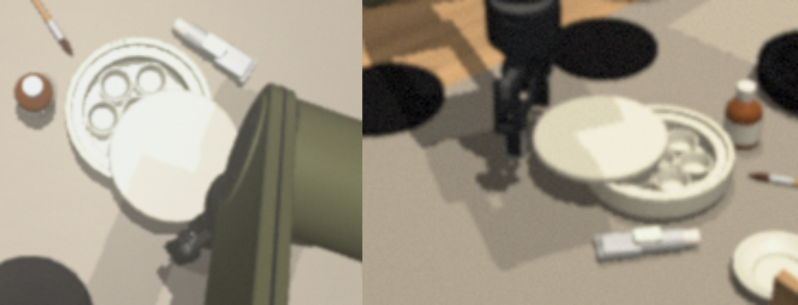

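Emit:
move_arm(
  commands=[
    [1,5,0,1,0,0,0],
    [1,10,0,1,0,0,0],
    [1,14,0,1,0,0,0],
    [1,18,0,1,0,0,0],
    [1,22,0,1,0,0,0],
    [1,26,0,1,0,0,0],
    [1,30,0,1,0,0,0],
    [1,34,0,1,0,0,0],
    [1,38,0,1,0,0,0],
    [1,42,0,1,0,0,0],
  ],
)

```text
clock: 34.2
tcp_pos: [0.5316, -0.114, 0.0247]
eef_rot: [3.137, -0.002, 0.625]
contact_force: [-1.2, -1.3, -0.0]
width: 0.0853
```

```bash
bash look.sh ag
```

```text
t 34.2 tcp [ 0.5316 -0.114   0.0247] rpy [ 1.797e+02 -1.000e-01  3.580e+01] r 98.0 lat 0.2 F [-1.2 -1.3 -0. ] w 0.0853
table 219.0 220.0 rim n 19 shift mm [-1.31 -1.31] rms 1.11
PALETTE DISPL [1.7 1. ] 2.0
```

View pics/ag_wrist.png

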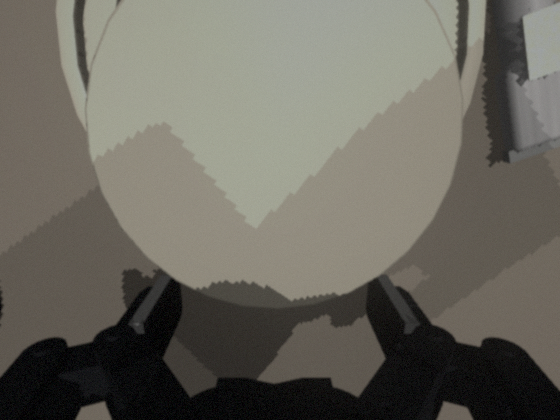

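View pics/ag_m.png

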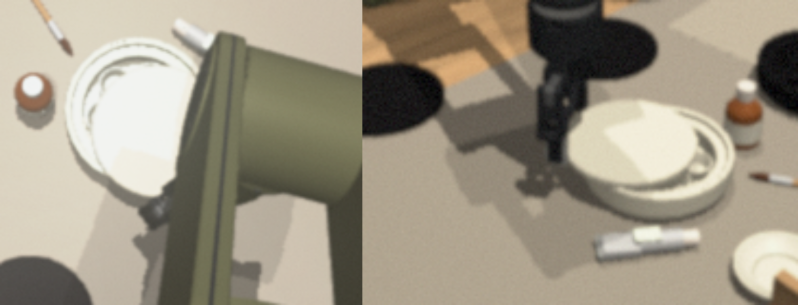

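Emit:
move_arm(
  commands=[
    [1,3,0,0,0,0,0],
    [1,6,0,0,0,0,0],
    [1,9,0,0,0,0,0],
    [1,12,0,0,0,0,0],
    [1,14,0,0,0,0,0],
    [1,16,0,0,0,0,0],
    [1,18,0,0,0,0,0],
    [1,20,0,0,0,0,0],
    [1,21,0,0,0,0,0],
    [1,22,0,0,0,0,0],
  ],
)

```text
clock: 35.35
tcp_pos: [0.5497, -0.101, 0.0247]
eef_rot: [3.136, -0.002, 0.626]
contact_force: [-1.8, -1.1, 0.6]
width: 0.0847
```

```bash
bash look.sh ah
```

```text
t 35.35 tcp [ 0.5497 -0.101   0.0247] rpy [ 1.797e+02 -1.000e-01  3.590e+01] r 75.7 lat 0.1 F [-1.8 -1.1  0.6] w 0.0847
table 221.0 223.0 rim n 16 shift mm [-1.5  -1.59] rms 1.23
PALETTE DISPL [1.6 0.8] 1.7
```

View pics/ah_wrist.png

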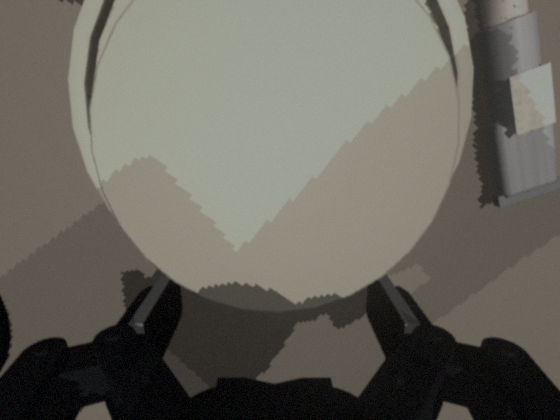

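View pics/ah_m.png

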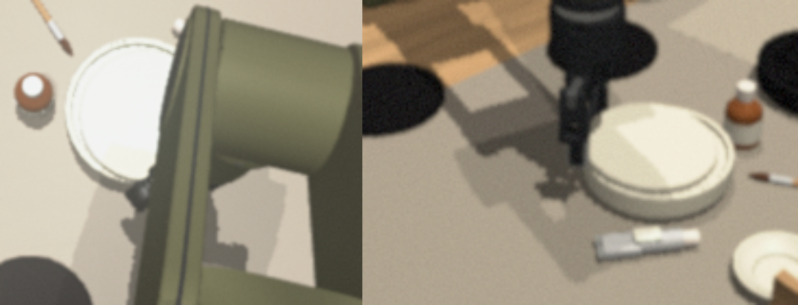

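Emit:
move_arm(
  commands=[
    [1,1,0,0,0,0,0],
    [1,2,0,0,0,0,0],
    [1,3,0,0,0,0,0],
    [1,4,0,0,0,0,0],
    [1,5,0,0,0,0,0],
    [1,6,0,0,0,0,0],
    [1,7,0,0,0,0,0],
    [1,7,0,0,0,0,0],
    [1,7,0,0,0,0,0],
    [1,7,0,0,0,0,0],
  ],
)

```text
clock: 36.5
tcp_pos: [0.5556, -0.0968, 0.0248]
eef_rot: [3.136, -0.003, 0.626]
contact_force: [0.3, -0.2, 0.2]
width: 0.0857
```

```bash
bash look.sh ai;python3 -c "
import cv2
im=cv2.imread('pics/ai_scene.png');cv2.imwrite('pics/ai3.png',cv2.resize(im[200:300,210:350],None,fx=5.5,fy=5.5,interpolation=2))"
```

```text
t 36.5 tcp [ 0.5556 -0.0968  0.0248] rpy [179.7  -0.2  35.8] r 68.4 lat 0.1 F [ 0.3 -0.2  0.2] w 0.0857
table 221.0 223.0 rim n 18 shift mm [-1.58 -1.72] rms 1.5
PALETTE DISPL [1.5 0.6] 1.6
```

View pics/ai_wrist.png

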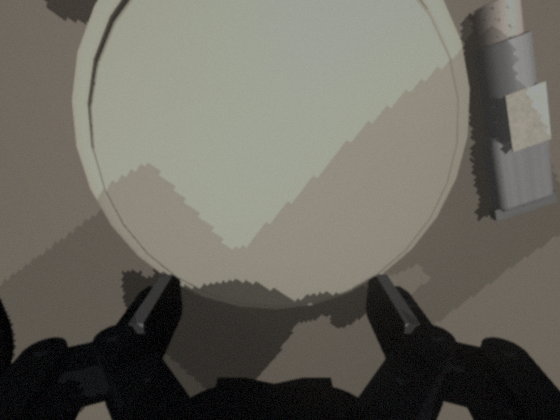

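View pics/ai3.png

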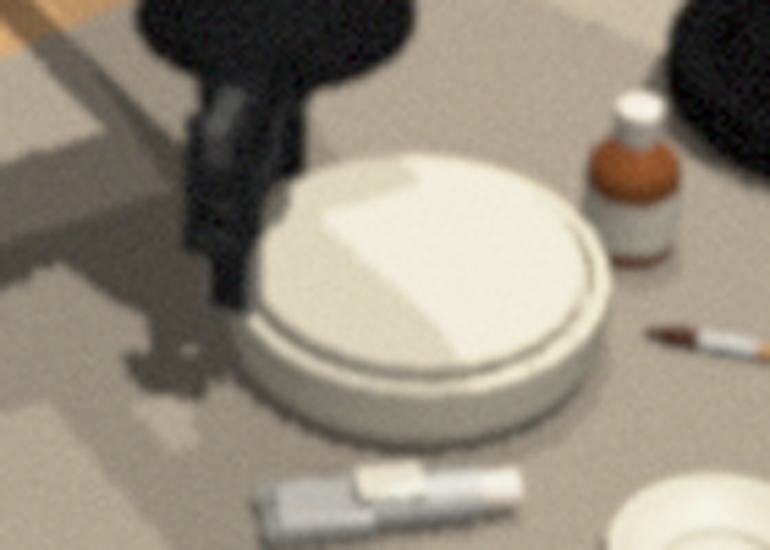

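Emit:
move_arm(
  commands=[
    [1,-10,0,0,0,0,0],
    [1,-30,0,-5,0,0,0],
    [1,-60,0,-30,0,0,0],
    [1,-100,0,-60,0,0,0],
    [1,-140,0,-80,0,0,0],
    [1,-140,0,-80,0,0,0],
    [1,-140,0,-80,0,0,0],
    [1,-140,0,-80,0,0,0],
    [1,-140,0,-80,0,0,0],
    [1,-140,0,-80,0,0,0],
  ],
)

```text
clock: 37.65
tcp_pos: [0.442, -0.1779, 0.1037]
eef_rot: [3.137, -0.002, 0.627]
contact_force: [-0.9, -0.7, -0.1]
width: 0.0855
```

```bash
bash look.sh aj;python3 -c "
import cv2
im=cv2.imread('pics/aj_scene.png');cv2.imwrite('pics/aj3.png',cv2.resize(im[200:300,210:350],None,fx=5.5,fy=5.5,interpolation=2))
im=cv2.imread('pics/aj_top.png');cv2.imwrite('pics/aj2.png',cv2.resize(im[120:220,250:355],(630,600),interpolation=2))"
```

```text
t 37.65 tcp [ 0.442  -0.1779  0.1037] rpy [ 1.798e+02 -1.000e-01  3.590e+01] r 208.1 lat 1.0 F [-0.9 -0.7 -0.1] w 0.0855
table 206.0 208.0 rim n 17 shift mm [-0.9  -0.61] rms 0.78
PALETTE DISPL [2.2 1.7] 2.8
```

View pics/aj2.png

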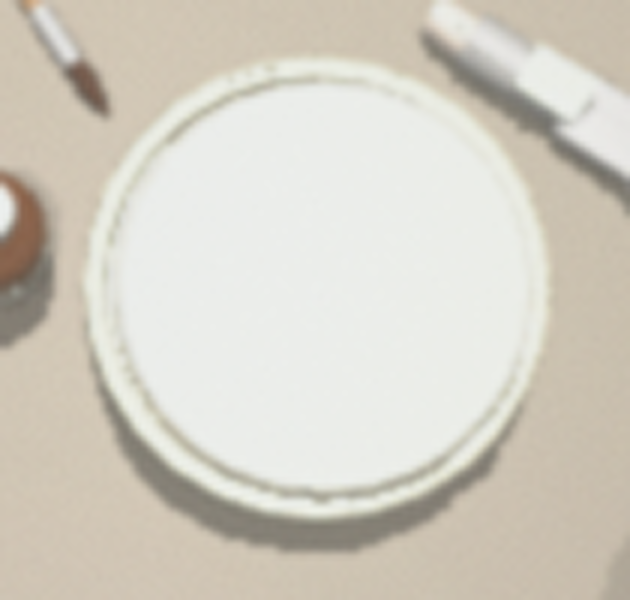

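View pics/aj3.png

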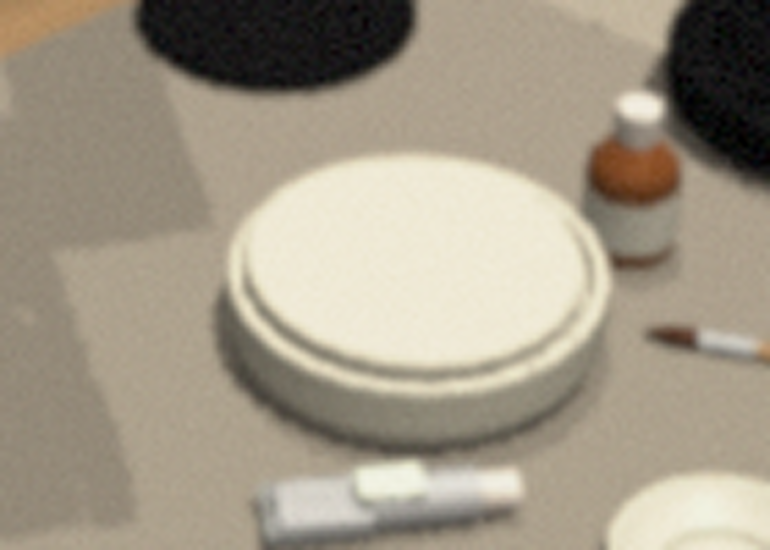

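View pics/aj_wrist.png

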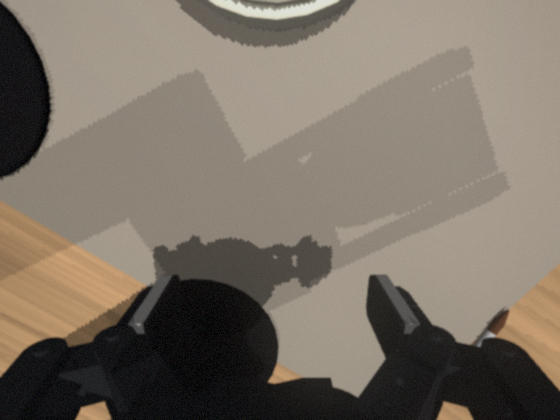

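Emit:
move_arm(
  commands=[
    [-1,30,0,-20,0,0,0],
    [-1,60,0,-30,0,0,0],
    [-1,100,0,-30,0,0,0],
    [-1,100,0,-30,0,0,0],
    [-1,100,0,-30,0,0,0],
    [-1,100,0,-30,0,0,0],
    [-1,100,0,-30,0,0,0],
    [-1,100,0,-30,0,0,0],
    [-1,100,0,-30,0,0,0],
    [-1,100,0,-30,0,0,0],
  ],
)

```text
clock: 38.8
tcp_pos: [0.5225, -0.1197, 0.1341]
eef_rot: [3.137, -0.002, 0.626]
contact_force: [0.4, -0.1, 0.1]
width: -0.0001
```

```bash
python3 -c "
from h import *
st();P=bot.camera_params('wrist')
im=bot.read_camera('wrist');cv2.imwrite('pics/ak_w.png',im);np.save('ak_T.npy',P['extrinsics'])
c=cv2.createCLAHE(3,(4,4)).apply(cv2.cvtColor(im,cv2.COLOR_BGR2GRAY));cv2.imwrite('pics/ak_c.png',cv2.resize(c[:300,60:500],None,fx=1.8,fy=1.8))
t=cv2.imread('pics/aj_top.png');c=cv2.createCLAHE(4,(4,4)).apply(cv2.cvtColor(t,cv2.COLOR_BGR2GRAY));cv2.imwrite('pics/ak_t.png',cv2.resize(c[120:220,250:355],(630,600),interpolation=2))
"
```

```text
t 38.8 tcp [ 0.5225 -0.1197  0.1341] rpy [ 1.797e+02 -1.000e-01  3.590e+01] r 108.7 lat 0.9 F [ 0.4 -0.1  0.1] w -0.0001
```

View pics/ak_c.png

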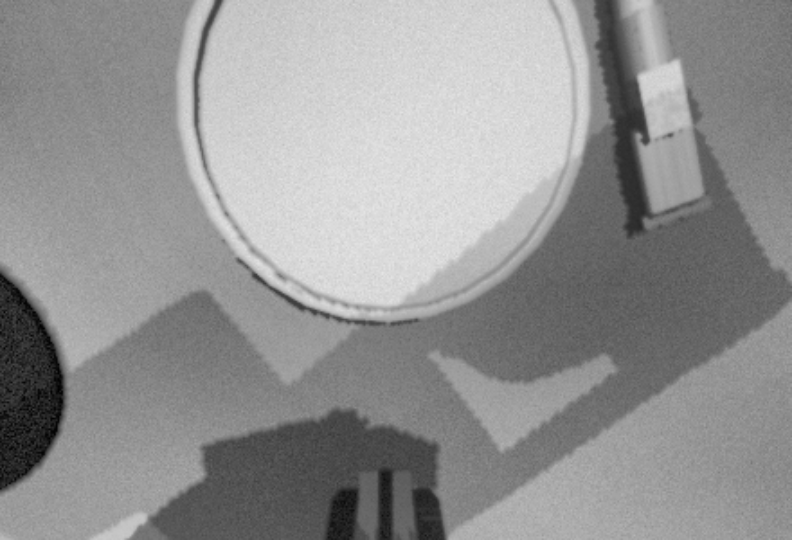

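View pics/ak_t.png

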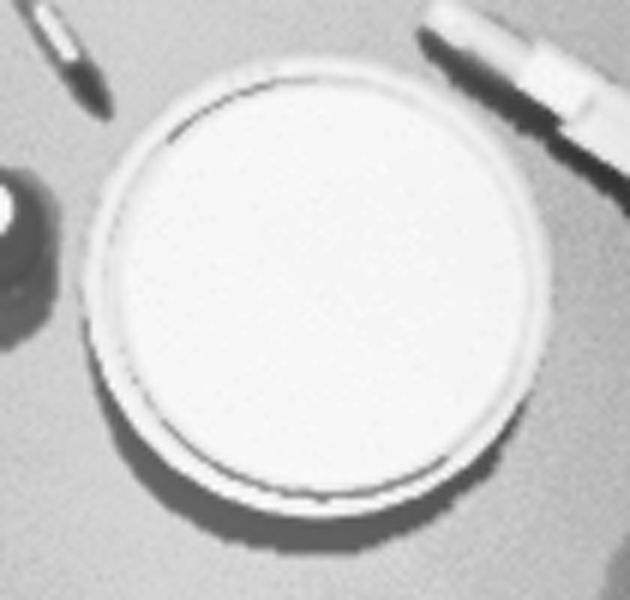

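```bash
python3 -c "
import cv2
im=cv2.imread('pics/ak_w.png',0);c=cv2.createCLAHE(3,(4,4)).apply(im)
cv2.imwrite('pics/ak_z.png',cv2.resize(c[0:190,150:400],(788,599),interpolation=2))"
```

```text
(no output)
```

View pics/ak_z.png

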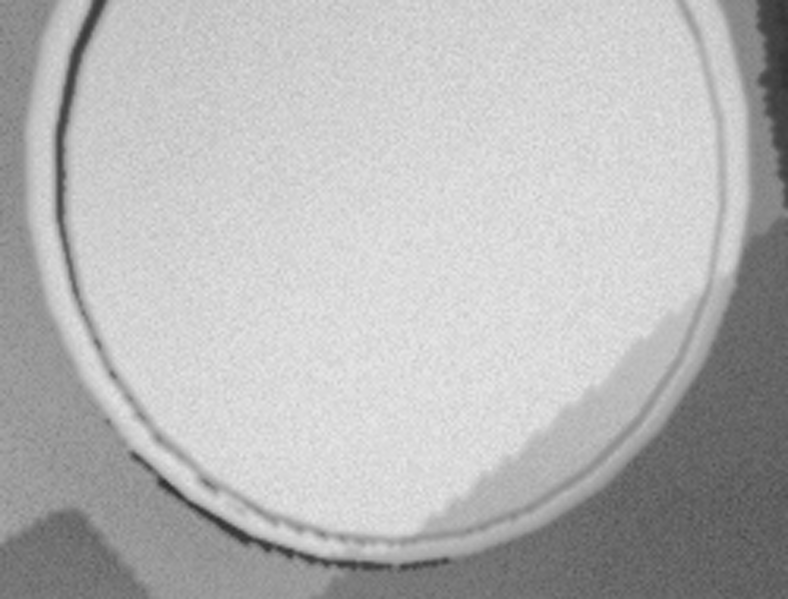

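```bash
python3 -c "
from h import *
P=bot.camera_params('wrist');P=dict(mtx=P['mtx'],extrinsics=np.load('ak_T.npy'))
s=788/250
def q(p,z): return proj(np.array(p,float)/s+[150,0]-.5,P,z)
cov=[(85,50),(67,130),(70,215),(90,305),(130,385),(190,455),(260,505),(340,533),(400,538),(470,526),(540,498),(610,448),(665,380),(703,300),(720,215),(722,130),(705,50)]
rim=[(30,110),(28,200),(48,300),(90,390),(150,465),(225,520),(300,552),(370,563),(450,557),(530,527),(610,475),(670,410),(720,320),(745,210),(747,120),(730,30)]
for n,p,z,R in(('cov',cov,.0405,.0705),('rim',rim,.036,.079)):
  X=q(p,z);f=fitc(X);g=fitc(X,R);print(n,f[0].round(4),'rms',round(f[1]*1e3,2),'fixedR',g[0].round(4),round(g[1]*1e3,2))
  d=X[:,:2]-g[0];print((np.hypot(*d.T)*1e3-R*1e3).round(1))
"
```

```text
cov [ 0.61   -0.0582  0.0697] rms 0.31 fixedR [ 0.6106 -0.0578] 0.68
[-0.8 -0.5 -1.1 -0.9 -0.8 -0.6  0.1  0.5  0.5 -0.1 -0.3 -0.2 -0.5 -0.7
 -1.1 -0.8 -0.9]
rim [ 0.6099 -0.0562  0.078 ] rms 0.33 fixedR [ 0.6107 -0.0553] 0.83
[-1.8 -1.5 -1.1 -0.7 -0.2 -0.   0.5  0.5  0.4 -0.5 -0.5 -0.5 -0.4 -1.
 -0.8 -0.7]
```

```bash
cat >> h.py <<'E'
def goxyz(x,y,z): gor(0,0,0,0) if 0 else go([x,y,z],35.9)
E
python3 -c "
from h import *
goxyz(.610,-.108,.046)"
```

```text
t 38.85 tcp [ 0.5226 -0.1197  0.1342] rpy [ 1.797e+02 -1.000e-01  3.590e+01] r 108.6 lat 0.9 F [-0.4 -0.6 -0. ] w -0.0002
shift mm [77.5 41.4 88.5] turn [ 0.3 -0.1 -0. ]
```

Emit:
move_arm(
  commands=[
    [-1,40,20,20,0,0,0],
    [-1,77,41,45,0,0,0],
    [-1,77,41,65,0,0,0],
    [-1,77,41,77,0,0,0],
    [-1,77,41,82,0,0,0],
    [-1,77,41,85,0,0,0],
    [-1,77,41,87,0,0,0],
    [-1,77,41,88,0,0,0],
    [-1,77,41,88,0,0,0],
    [-1,77,41,88,0,0,0],
  ],
)

```text
clock: 39.85
tcp_pos: [0.6096, -0.1081, 0.0472]
eef_rot: [3.136, -0.003, 0.626]
contact_force: [1.3, -0.2, 0.8]
width: 0.0001
```

Emit:
move_arm(
  commands=[
    [-1,0,0,0.5,0,0,0],
    [-1,0,0,1,0,0,0],
    [-1,0,0,1.5,0,0,0],
    [-1,0,0,2,0,0,0],
    [-1,0,0,2.5,0,0,0],
    [-1,0,0,3,0,0,0],
    [-1,0,0,3.5,0,0,0],
    [-1,0,0,4,0,0,0],
    [-1,0,0,4,0,0,0],
    [-1,0,0,4,0,0,0],
  ],
)

```text
clock: 40.85
tcp_pos: [0.6098, -0.1079, 0.0438]
eef_rot: [3.136, -0.004, 0.626]
contact_force: [-0.8, 0.5, 4.6]
width: 0.0001
```

Emit:
move_arm(
  commands=[
    [-1,0,0,0.3,0,0,0],
    [-1,0,0,0.6,0,0,0],
    [-1,0,0,0.9,0,0,0],
    [-1,0,0,1.2,0,0,0],
    [-1,0,0,1.5,0,0,0],
    [-1,0,0,1.5,0,0,0],
    [-1,0,0,1.5,0,0,0],
    [-1,0,0,1.5,0,0,0],
    [-1,0,0,1.5,0,0,0],
    [-1,0,0,1.5,0,0,0],
  ],
)

```text
clock: 41.85
tcp_pos: [0.61, -0.1078, 0.0434]
eef_rot: [3.136, -0.004, 0.626]
contact_force: [-2.2, 1.3, 10.9]
width: -0.0
```

Emit:
move_arm(
  commands=[
    [-1,0,0,-4,0,0,0],
    [-1,0,0,-10,0,0,0],
    [-1,30,-40,-10,0,0,0],
    [-1,59,-81,-10,0,0,0],
    [-1,59,-81,-10,0,0,0],
    [-1,59,-81,-6,0,0,0],
    [-1,59,-81,-4,0,0,0],
    [-1,59,-81,-3,0,0,0],
    [-1,59,-81,-3,0,0,0],
    [-1,59,-81,-3,0,0,0],
  ],
)

```text
clock: 42.85
tcp_pos: [0.6104, -0.0086, 0.046]
eef_rot: [3.136, -0.004, 0.624]
contact_force: [-0.2, -0.0, 0.2]
width: -0.0002
```

Emit:
move_arm(
  commands=[
    [-1,0,0,0.5,0,0,0],
    [-1,0,0,1,0,0,0],
    [-1,0,0,1.5,0,0,0],
    [-1,0,0,2,0,0,0],
    [-1,0,0,2.5,0,0,0],
    [-1,0,0,3,0,0,0],
    [-1,0,0,3,0,0,0],
    [-1,0,0,3,0,0,0],
    [-1,0,0,3,0,0,0],
    [-1,0,0,3,0,0,0],
  ],
)

```text
clock: 43.85
tcp_pos: [0.6104, -0.0086, 0.043]
eef_rot: [3.136, -0.004, 0.625]
contact_force: [-0.7, 0.2, -0.7]
width: 0.0002
```

Emit:
move_arm(
  commands=[
    [-1,0,0,0.5,0,0,0],
    [-1,0,0,1,0,0,0],
    [-1,0,0,1.5,0,0,0],
    [-1,0,0,2,0,0,0],
    [-1,0,0,2.5,0,0,0],
    [-1,0,0,2.8,0,0,0],
    [-1,0,0,2.8,0,0,0],
    [-1,0,0,2.8,0,0,0],
    [-1,0,0,2.8,0,0,0],
    [-1,0,0,2.8,0,0,0],
  ],
)

```text
clock: 44.85
tcp_pos: [0.6104, -0.0086, 0.0411]
eef_rot: [3.135, -0.004, 0.625]
contact_force: [-2.4, -0.6, 6.5]
width: -0.0001
```

```bash
bash look.sh al;python3 -c "
import cv2
im=cv2.imread('pics/al_scene.png');cv2.imwrite('pics/al3.png',cv2.resize(im[200:300,210:350],None,fx=5.5,fy=5.5,interpolation=2))"
```

```text
t 44.85 tcp [ 0.6104 -0.0086  0.0411] rpy [179.6  -0.3  35.8] r -27.7 lat 39.3 F [-2.4 -0.6  6.5] w -0.0001
table 124.0 100.0 rim n 1 shift mm [ 31.02 136.6 ] rms 0.0
PALETTE DISPL [ 34.1 139. ] 143.1
```

View pics/al3.png

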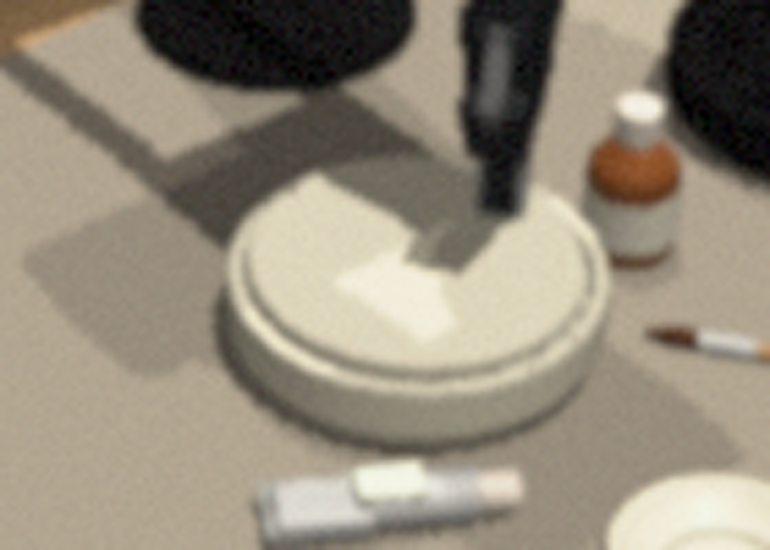

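```bash
python3 -c "
from h import *
go([.610,-.156,.039],90)"
```

```text
t 45.0 tcp [ 0.6105 -0.0086  0.0411] rpy [179.6  -0.3  35.8] r -27.7 lat 39.3 F [-1.4  0.8  7. ] w -0.0002
shift mm [-86.6 119.3   2.5] turn [  0.5  -0.1 -54.2]
```

Emit:
move_arm(
  commands=[
    [-1,0,0,-15,0,0,0],
    [-1,-10,15,-30,0,0,-8],
    [-1,-35,50,-30,0,0,-16],
    [-1,-60,85,-30,0,0,-24],
    [-1,-87,119,-30,0,0,-32],
    [-1,-87,119,-30,0,0,-40],
    [-1,-87,119,-25,0,0,-48],
    [-1,-87,119,-15,0,0,-54],
    [-1,-87,119,-5,0,0,-54],
    [-1,-87,119,0,0,0,-54],
  ],
)

```text
clock: 46.0
tcp_pos: [0.6087, -0.1558, 0.0403]
eef_rot: [3.136, 0.002, 1.564]
contact_force: [-0.2, -0.5, 0.2]
width: -0.0001
```

```bash
bash look.sh am;python3 -c "
from h import *
go([.610,-.140,.038],90)
im=cv2.imread('pics/am_scene.png');cv2.imwrite('pics/am3.png',cv2.resize(im[200:300,210:350],None,fx=5.5,fy=5.5,interpolation=2))
im=cv2.imread('pics/am_wrist.png',0);cv2.imwrite('pics/am4.png',cv2.createCLAHE(3,(4,4)).apply(im))"
```

```text
t 46.0 tcp [ 0.6087 -0.1558  0.0403] rpy [1.797e+02 1.000e-01 8.960e+01] r 60.0 lat -78.9 F [-0.2 -0.5  0.2] w -0.0001
table 228.0 230.0 rim n 10 shift mm [-4.44 -4.84] rms 1.88
PALETTE DISPL [-1.4 -2.5] 2.8
t 46.15 tcp [ 0.6091 -0.1557  0.0409] rpy [1.796e+02 1.000e-01 8.970e+01] r 59.7 lat -79.1 F [0.5 0.7 0.2] w 0.0
shift mm [15.7  0.8  2.9] turn [ 0.4  0.1 -0.3]
```

View pics/am3.png

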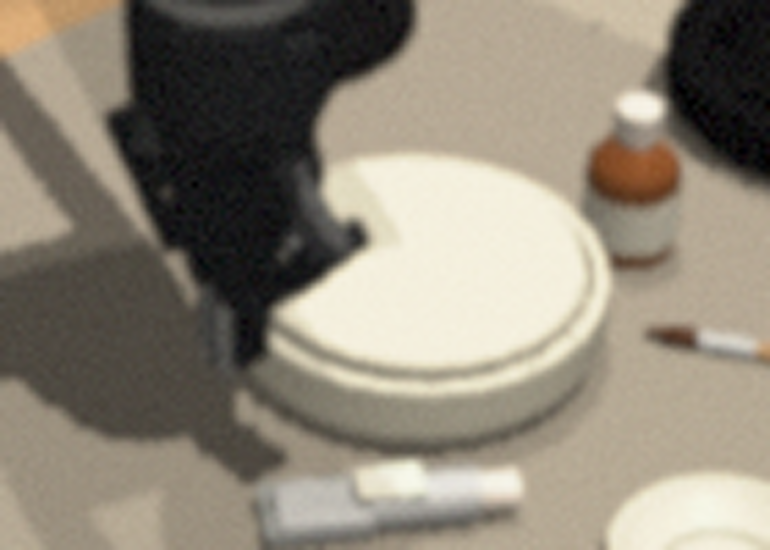

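View pics/am4.png

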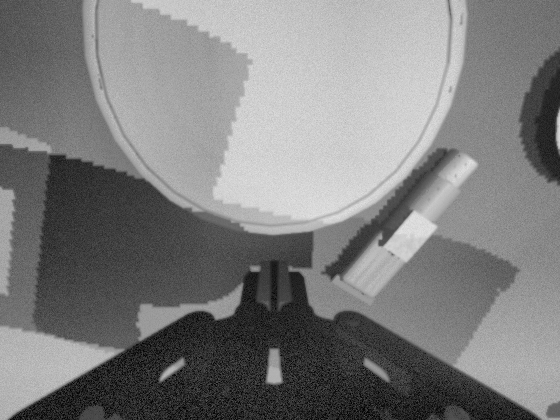

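Emit:
move_arm(
  commands=[
    [-1,5,1,1.5,0,0,0],
    [-1,10,1,2,0,0,0],
    [-1,12,1,2,0,0,0],
    [-1,13,1,2,0,0,0],
    [-1,14,1,2,0,0,0],
    [-1,15,1,2,0,0,0],
    [-1,16,1,2,0,0,0],
    [-1,17,1,2,0,0,0],
    [-1,17,1,2,0,0,0],
    [-1,17,1,2,0,0,0],
  ],
)

```text
clock: 47.15
tcp_pos: [0.6102, -0.1388, 0.0388]
eef_rot: [3.135, 0.002, 1.566]
contact_force: [-0.1, -0.1, 0.8]
width: 0.0003
```

```bash
python3 -c "
from h import *
st();im=bot.read_camera('wrist');cv2.imwrite('pics/an.png',cv2.createCLAHE(3,(4,4)).apply(cv2.cvtColor(im,cv2.COLOR_BGR2GRAY)))"
```

```text
t 47.15 tcp [ 0.6102 -0.1388  0.0388] rpy [1.796e+02 1.000e-01 8.970e+01] r 48.9 lat -65.9 F [-0.1 -0.1  0.8] w 0.0003
```

View pics/an.png

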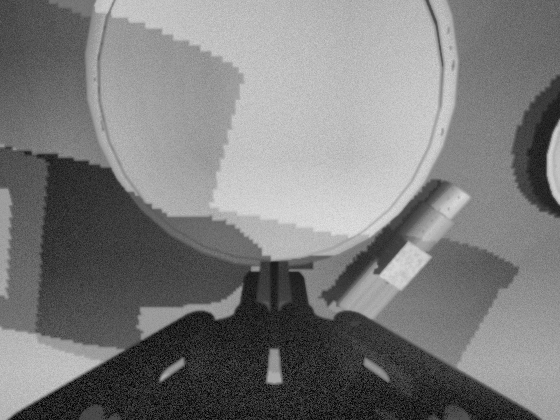

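Emit:
move_arm(
  commands=[
    [-1,0.5,0,0,0,0,0],
    [-1,1,0,0,0,0,0],
    [-1,1.5,0,0,0,0,0],
    [-1,2,0,0,0,0,0],
    [-1,2.5,0,0,0,0,0],
    [-1,3,0,0,0,0,0],
    [-1,3.5,0,0,0,0,0],
    [-1,4,0,0,0,0,0],
    [-1,4,0,0,0,0,0],
    [-1,4,0,0,0,0,0],
  ],
)

```text
clock: 48.2
tcp_pos: [0.6101, -0.1349, 0.0389]
eef_rot: [3.136, 0.002, 1.566]
contact_force: [-0.1, -4.8, -0.6]
width: 0.0002
```

```bash
python3 -c "
from h import *
st();im=bot.read_camera('wrist');cv2.imwrite('pics/ao.png',cv2.resize(cv2.createCLAHE(3,(4,4)).apply(cv2.cvtColor(im,cv2.COLOR_BGR2GRAY))[:300,60:480],None,fx=1.9,fy=1.9))"
```

```text
t 48.2 tcp [ 0.6101 -0.1349  0.0389] rpy [1.797e+02 1.000e-01 8.970e+01] r 46.6 lat -62.8 F [-0.1 -4.8 -0.6] w 0.0002
```

View pics/ao.png

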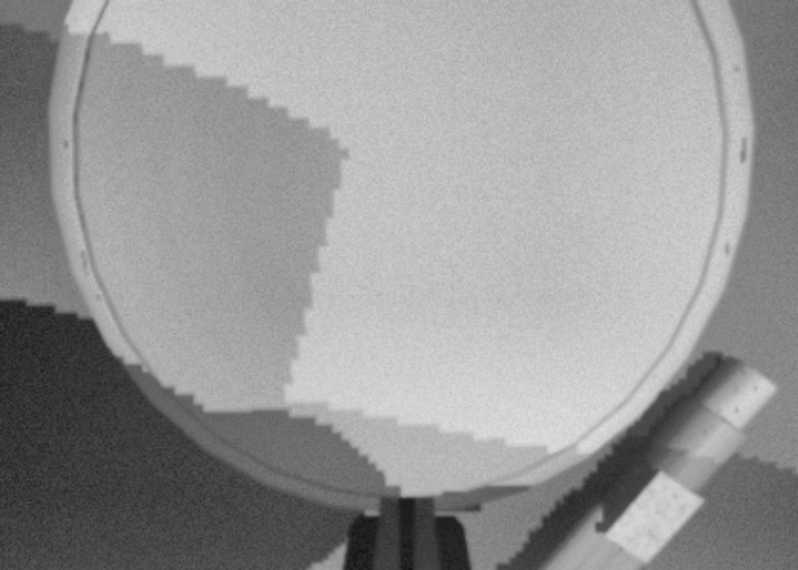

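Emit:
move_arm(
  commands=[
    [-1,-3,0,0,0,0,0],
    [-1,-3,0,-12,0,0,0],
    [-1,15,0,-12,0,0,0],
    [-1,27,0,-10,0,0,0],
    [-1,27,0,-7,0,0,0],
    [-1,27,0,-5,0,0,0],
    [-1,27,0,-4.5,0,0,0],
    [-1,27,0,-4,0,0,0],
    [-1,27,0,-4,0,0,0],
    [-1,27,0,-4,0,0,0],
  ],
)

```text
clock: 49.25
tcp_pos: [0.6103, -0.1085, 0.0426]
eef_rot: [3.136, 0.003, 1.566]
contact_force: [-0.5, 0.2, -0.7]
width: -0.0004
```

Emit:
move_arm(
  commands=[
    [-1,0,0,0.4,0,0,0],
    [-1,0,0,0.8,0,0,0],
    [-1,0,0,1.2,0,0,0],
    [-1,0,0,1.6,0,0,0],
    [-1,0,0,2,0,0,0],
    [-1,0,0,2,0,0,0],
    [-1,0,0,2,0,0,0],
    [-1,0,0,2,0,0,0],
    [-1,0,0,2,0,0,0],
    [-1,0,0,2,0,0,0],
  ],
)

```text
clock: 50.25
tcp_pos: [0.6104, -0.1087, 0.0407]
eef_rot: [3.135, 0.003, 1.566]
contact_force: [-1.8, -2.9, 4.3]
width: 0.0002
```

Emit:
move_arm(
  commands=[
    [-1,0,0,-8,0,0,0],
    [-1,50,0,-8,0,0,0],
    [-1,97,0,-8,0,0,0],
    [-1,97,0,-4,0,0,0],
    [-1,97,0,-2.5,0,0,0],
    [-1,97,0,-1.5,0,0,0],
    [-1,97,0,-0.8,0,0,0],
    [-1,97,0,0,0,0,0],
    [-1,97,0,0,0,0,0],
    [-1,97,0,0,0,0,0],
  ],
)

```text
clock: 51.25
tcp_pos: [0.6109, -0.0127, 0.0407]
eef_rot: [3.135, 0.004, 1.565]
contact_force: [-0.8, -2.2, 3.3]
width: 0.0002
```

Emit:
move_arm(
  commands=[
    [-1,0,0,-8,0,0,0],
    [-1,-48,24,-8,0,0,0],
    [-1,-48,48,-8,0,0,0],
    [-1,-48,48,-4,0,0,0],
    [-1,-48,48,-2.5,0,0,0],
    [-1,-48,48,-1.5,0,0,0],
    [-1,-48,48,-0.8,0,0,0],
    [-1,-48,48,0,0,0,0],
    [-1,-48,48,0,0,0,0],
    [-1,-48,48,0,0,0,0],
  ],
)

```text
clock: 52.25
tcp_pos: [0.6585, -0.0607, 0.0413]
eef_rot: [3.135, 0.004, 1.565]
contact_force: [-0.1, 0.0, 0.5]
width: -0.0001
```

Emit:
move_arm(
  commands=[
    [-1,0,0,-8,0,0,0],
    [-1,0,-48,-8,0,0,0],
    [-1,0,-96,-8,0,0,0],
    [-1,0,-96,-4,0,0,0],
    [-1,0,-96,-2.5,0,0,0],
    [-1,0,-96,-1.5,0,0,0],
    [-1,0,-96,-0.8,0,0,0],
    [-1,0,-96,0,0,0,0],
    [-1,0,-96,0,0,0,0],
    [-1,0,-96,0,0,0,0],
  ],
)

```text
clock: 53.25
tcp_pos: [0.5635, -0.0603, 0.0408]
eef_rot: [3.134, 0.004, 1.565]
contact_force: [0.4, -0.0, 0.6]
width: 0.0002
```

Emit:
move_arm(
  commands=[
    [-1,0,0,-20,0,0,0],
    [-1,0,0,-60,0,0,0],
    [-1,-50,0,-100,0,0,0],
    [-1,-100,-20,-120,0,0,0],
    [-1,-150,-50,-120,0,0,0],
    [-1,-150,-80,-120,0,0,0],
    [-1,-150,-80,-120,0,0,0],
    [-1,-150,-80,-120,0,0,0],
    [-1,-150,-80,-120,0,0,0],
    [-1,-150,-80,-120,0,0,0],
  ],
)

```text
clock: 54.25
tcp_pos: [0.4827, -0.2087, 0.1607]
eef_rot: [3.134, 0.004, 1.567]
contact_force: [-0.4, 0.1, -0.1]
width: 0.0003
```

```bash
bash look.sh ap;python3 -c "
import cv2
im=cv2.imread('pics/ap_scene.png');a=cv2.resize(im[210:290,240:330],(400,356),interpolation=2)
im=cv2.imread('pics/ap_top.png');b=cv2.resize(im[120:220,250:355],(374,356),interpolation=2)
import numpy as np;cv2.imwrite('pics/ap3.png',np.hstack([a,b]))
cv2.imwrite('pics/ap4.png',im)"
```

```text
t 54.25 tcp [ 0.4827 -0.2087  0.1607] rpy [179.5   0.2  89.8] r 193.1 lat -47.9 F [-0.4  0.1 -0.1] w 0.0003
table 207.0 209.0 rim n 19 shift mm [-1.13  1.23] rms 0.97
PALETTE DISPL [1.9 3.6] 4.1
```

View pics/ap3.png

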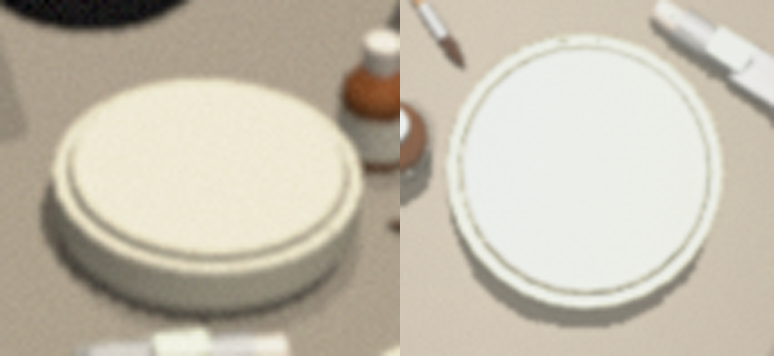

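View pics/ap4.png

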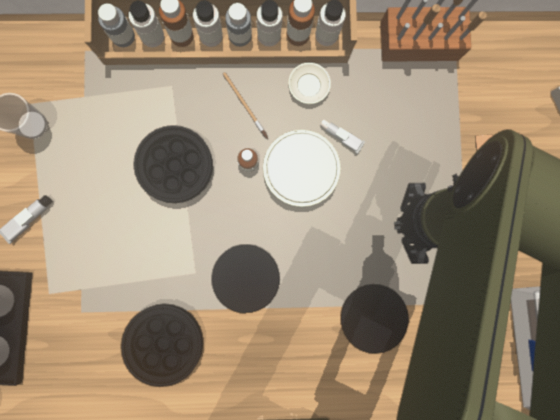

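The top view shows the cover concentric in the seat with an even gap all round. The palette centre is at about (302,168), roughly 4 mm from its start. The bottle (248,158) and the tube (341,136) have not moved. I'm handing in.

```bash
python3 -c "
from rig import bot
print(bot.sign_off())"
```

```text
the job is handed in; nothing more can be done
None
```

The cover is lying in the palette's seat. I handed the job in at about 54 s with the arm well clear.

**How it went:** Several first pushes failed. With the fingers upright, or raised too soon, the cover's low edge slipped out and the cover slid back down. What worked was opening the fingers fully, leaning them back 20° with the tips just above the table, pushing the cover's centre over the rim, then raising its low edge until it lay flat on the rim. I then slid it across with about 2 N.

**Hang-up corrected:** It first hung on one side. Touching it with the closed fingers showed the −y side about 2.5 mm higher than the +y side. Pressing there with 11 N did not free it, but a sideways nudge of about 5 N did.

**Last checks:**
- **Level:** The cover's top was touched at 40.7 mm on both the −y and +y sides; the expected height is 40.5 mm. The +x and −x probes stopped at 41.3 and 40.8 mm without a clear touch, so they only show that those sides are not raised.
- **Centring:** The top view shows an even gap all round. I judged this by eye after the nudge. Before it, the cover had measured about 2 mm off centre.
- **Palette:** It measures about 4 mm from its start, within the 8 mm limit. About 3 mm came from one push that went too deep, and the rest most likely from the final nudge. The rim fit is good to about 1 mm.
- **Forces and neighbours:** The highest contact reading I saw was about 11 N, taken at the end of each move. The bottle and tube look unmoved in the top view.

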